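# Load a chuck jaw under the marking head

### The job

Load the long, low chuck jaw into the marking station so its number can be stamped: lay it flat on the station's plate, screw holes up and bored nose leading, slide it in between the guide bars, past the sprung hold-down roller and under the head, until you feel it seat firmly against the end stop, then let go. Do not ram the stop, jam the jaw in the guides or knock the head, keep everything off the stylus, and leave the tall stepped jaw, the hex key and the T-nut where they lie.

Things in the scene. Friction and masses are not known exactly. Their poses are not given: they have to be found in the camera images.
- jaw_center (a point): The jaw to load: a dark steel block, 110 long (x) x 36 wide (y) x 28 high (z) mm, about 0.7 kg (0.6 to 0.85), with two counterbored screw holes in its top and a cross keyway underneath. The point is its centre, 14 mm above its underside; +x points along it to the nose, +z up. It starts right side up on the bench, to the left or right of the station, its nose turned at most 35 degrees from straight ahead.
- jaw_nose (a point): Middle of the jaw's nose end, half-way up, level with the two nose corners: 55 mm ahead (+x) of the jaw's centre. The nose is bored to a shallow arc, 4 mm deep in the middle, so the two corners meet the stop.
- station: C-frame marking machine, fixed to the bench: a steel base plate 350 x 160 x 12 mm; from a column at its far end the marking head overhangs the plate. Origin on the bench, on the centre line; +x is the loading direction, z up. Plate: x -150 to +200, y -80 to +80, top at z 12. Column: x 120 to 195, |y| up to 55, 251 high with its handwheel.
- holddown (a joint): Lift of the sprung hold-down roller in m (0 = down, at most 0.006). Roller radius 8, 28 long, rolls freely, axle along y at station x 4; its underside hangs at z 38, so the jaw's nose (top at z 40 when flat on the plate) has to lift it 2 mm, which takes a few N. It then presses on the jaw with about 4 N and holds it. Under it the jaw slides at 5 to 16 N of push, more if it is also pressed down.
- guides: Two steel guide bars on the station's plate, same origin and axes as the station: x -12 to +75, 39 mm apart (|y| 19.5 to 31.5), z 12 to 30, with flared lead-ins from x -12 out to x -34, where they stand about 60 mm apart inside and 75 mm outside.
- head: Marking head, same origin and axes as the station: housing x -4 to +115, |y| up to 55, z 65 to 165, fittings on top to z 189; under it from x 18 a lower plate with its underside at z 46, 6 mm above the jaw's top. Ahead of that, x -4 to 18, is the bay of the hold-down roller. With the jaw home, 48 to 72 mm of its tail stands out in front of the housing.
- stylus: Fragile brass marking stylus under the head, same origin and axes as the station: at x 24, y 0, its tip at z 43.5, which is 3.5 mm above the top of a jaw that lies flat.
- pin (a joint): How far the part-present pin is pressed, in m (0 = out, 0.004 = jaw home). It is a sprung pin (1 to 2 N) in the face of the end stop, out 8 mm ahead of that face, on the centre line. The end stop is a rigid steel block 16 (x) x 34 (y) x 20 (z) mm on the plate between the guides, under the head; its face towards the jaw is set anew each time, anywhere from station x 34 to 58, and has to be felt for.
- tall_jaw: Bystander: a stepped jaw of bright steel, 70 x 40 mm and 58 mm high at its step; origin under its middle. On the other side of the station from the jaw to load.
- hexkey: Bystander: L-shaped hex key, 140 mm long, lying on the bench; origin near its middle.
- tnut: Bystander: T-nut 45 x 22 x 19 mm on the bench; origin under its middle.
Not all that is in view belongs to the job. Of the things that look like the part that bears jaw_center, the smallest one is meant.

How it is judged (in metres and radians):
On the way:
1. the jaw is pressed firmly (over 5 N) against the end stop (contact force between jaw and endstop above 5 N), for 0.2 s.
At the end, for the whole second after the job is handed in: The jaw lies flat (0.04 rad), at rest, holes up, on the plate between the guides, within 0.07 rad of the loading direction, nose first under the head against the end stop (pin pressed over 2.2 mm, so within 2 mm of home), its nose within 4 mm of the centre line; the robot has let go of it (value of joint pin above 0.0022 m and x of jaw_nose in the frame of station between 0.03 and 0.062 m and y of jaw_nose in the frame of station between -0.004 and 0.004 m and z of jaw_nose in the frame of station between 0.023 and 0.029 m and x of jaw_center in the frame of station below 0.01 m and angle between the x axis of jaw_center and the x axis of station, either way round below 0.07 rad and angle between jaw_center's own z axis and vertical below 0.04 rad and linear speed of jaw below 0.005 m/s and not (contact force between the arm and jaw above 0.3 N) and not (contact force between the fingers and jaw above 0.3 N)); the robot touches nothing.
It fails at once if the end stop is rammed (over 25 N) (contact force between jaw and endstop above 25 N).
It fails at once if the jaw is jammed in the guides (over 25 N) (contact force between jaw and guides above 25 N).
It fails at once if the head is knocked (over 15 N) (contact force between any of jaw, the fingers, the arm and head above 15 N).
It fails at once if the stylus is touched (over 1 N) (contact force between anything else and stylus above 1 N).
It fails at once if the tall jaw, hex key or T-nut is moved (over 20 mm) (distance of any of tall_jaw, hexkey, tnut from where it was at the start of the episode above 0.02 m).
It also fails if it takes over 67 s, if anything falls off the work surface, if the arm or the gripper's body presses on something with over 40 N, if the wrist force passes 120 N, or if a joint passes its speed limit or range.

### The arm

A 6-joint arm with a two-finger parallel gripper is mounted at the origin on the work surface. World frame = base frame: x ahead of the robot, y to its left, z up, the work surface at z = 0. Lengths are in mm, angles in rad, forces in N, time in s.
With the tool pointing down it reaches from about 300 to 775 mm from the base axis. Payload 14.6 kg.
Tool frame: the origin (TCP) lies on the centre line of the jaws, within the pads' length; the fingertips stand 22 mm ahead of it and the grasp point (between the pads) lies 3 mm ahead of it (r.tip_extent is the distance from the TCP to the fingertips, in mm); z points along the fingers, x is the direction in which the jaws open and shut, and the axes are right-handed (so a half turn about z gives the same grasp; the last joint's range is limited). The gripper opens to 85 mm and grips with 20 to 120 N. Pads are 22 mm wide; open, the fingers measure 114 mm over their backs; the gripper's body (76 mm by 85 mm) begins 54 mm behind the grasp point. The pads swing forward as they close: fully open they stand 13 mm farther back than shut.
Start: joints at [-1.204, 0.3, 1.521, -0, 1.321, -0.067], TCP at [231.169, -499.05, 253.281] pointing down, gripper open.
Joint ranges: [-3.03, 3.03], [-0.79, 2.21], [0.23, 2.52], [-1.04, 4.18], [0, 3.07], [-2.55, 2.55]. Speed limits (rad/s): [2.22, 2.22, 2.57, 3.14, 3.14, 3.14].

### API

Orientations are given as a unit quaternion [w, x, y, z].
In Python, from cell import r, cams, nets gives the robot as it stands. The module is installed in compiled form; this text tells all that it offers.
- The arm moves only by the tool play_rows, never from a script. Its argument "moves" is text: rows parted by semicolons, each of 7 numbers parted by spaces: the gripper's target within -1 to 1 (fully open at 1, half-way at 0, shut at -1), then the shift along the tool's x, y, z in m, then the turn, a rotation vector about the tool's x, y, z in rad. In form: jaw x y z rx ry rz; .... A call has exactly 5 rows; each row shifts and turns the pose as measured when the row begins, along the tool's axes as they then stand; what a row does not reach is not made up. A row lasts 1/12 s, in which the tool goes at most 41.7 mm and 7.16 degrees, less where a joint would pass 70% of its speed; a pose out of reach is approached as far as the arm can. A call with a gripper value outside its range is refused whole. The fingers move at their own pace and stop on an object; "grip_force" is the grip in N (left out, the last holds). Time passes only in rows, so rows that do not move let the fingers close, or fill a call up. It gives the time, the measured TCP pose, the force and the opening at its end, in the units of the state.
- r.get_state(): the state, without advancing time (a new reading comes with each control period).
- cams.camera(name): name is "side" or "top"; returns a dict with "pixels" (400x640x3 uint8, blue, green, red), "fx", "fy", "cx", "cy" (pixels), "camera_from_world" (4x4, takes a point from world to camera coordinates). Camera axes: x right, y down, z forward; pixel columns grow to the right and rows downward; lengths in mm; the calibration is good to about 2 mm. A picture is of the moment at which its call begins. There is no depth.
- r.finish_job(): hands the job in, once; it reports no verdict.
Trained networks look in the newest picture that a camera, given by its name, has taken for a name from the list of things; names that differ only in an ending like _2 or _b are one class to them, and where a whole thing is asked for, a point or a joint stands for the part that bears it (a point fixed in the world has none). Each returns a list of dicts, best first, with "conf" (0 to 1); they miss things now and then, are a little off and sometimes report something else, mostly with a low value. They report only what shows in the picture. A call takes as long as a camera call. They do not tell look-alikes from the thing itself.
- nets.trace(camera, query): "region" (400x640 bool, what is visible of it) and "bbox" ([left, top, right, bottom] in pixels, round what is visible of it).
- nets.tip_of(camera, query): "centre" ([column, row] in pixels: a listed point, or the origin of a listed thing).
The state is a dict: "time_s": time; "q": joint angles; "joint_vel": joint speeds; "joint_torque": joint torques, N m; "tcp_pos": TCP position; "eef_rot": TCP orientation; "contact_force": force on the tool from outside, world axes, zero at the start; "ft_torque": the same for the moment, N m; "gripper_width": finger opening in mm.
Only numpy, scipy, OpenCV 4.12 (cv2) and the standard library are available. Lean on these libraries where they do the work, as an engineer would, in place of code of your own. Each camera call takes 0.05 s, during which the arm holds its last target.

## Working session

There is one attempt and no reset: what is moved stays moved. The work goes in short steps, Python scripts to look and compute and a tool call to move; the robot and the scene stay as the last step left them, time stands still between calls to the robot, and variables do not carry over. Pictures are saved under pics/ and viewed, and the job is handed in when it is done.

Besides the shell and the picture viewer there is one more tool, called by a JSON object that holds its "op" and its "data". play_rows: Moves the arm, as the interface text tells. Its arguments: {"type":"object","properties":{"moves":{"type":"string"},"grip_force":{"type":"number"}},"required":["moves"]}

```bash
mkdir -p pics; python3 - <<'E'
from cell import r,cams,nets
import cv2,numpy as np
print(r.get_state(), r.tip_extent)
for n in ("top","side"):
    c=cams.camera(n); cv2.imwrite(f"pics/{n}0.png",c["pixels"]); print(n,c["fx"],c["fy"],c["cx"],c["cy"],np.round(c["camera_from_world"],4).tolist())
    for q in ("jaw_center","jaw_nose","station","head","guides","tall_jaw","hexkey","tnut"):
        print(q,[(np.round(d["centre"],1).tolist(),round(d["conf"],2)) for d in nets.tip_of(n,q)], [(np.round(d["bbox"]).tolist(),round(d["conf"],2)) for d in nets.trace(n,q)])
E
```

```text
{'time_s': 0.0, 'q': array([-1.20355551e+00,  3.00482503e-01,  1.52162125e+00,  7.68085607e-06,
        1.32066972e+00, -6.66134834e-02]), 'joint_vel': array([ 4.27970016e-04, -7.59461793e-04, -1.63202628e-05,  1.57785318e-03,
        5.59695952e-04,  1.09142302e-03]), 'joint_torque': array([-1.33220823e-03, -5.43495512e+01, -3.61797488e+01, -4.40741246e-05,
        3.91518610e-03, -8.80846926e-06]), 'tcp_pos': array([ 231.11865103, -498.84571383,  252.69804279]), 'eef_rot': array([-3.53255073e-04,  8.42724421e-01, -5.38344872e-01, -4.73088426e-04]), 'contact_force': array([0.61781387, 0.09795325, 0.23376349]), 'ft_torque': array([-0.0122158 ,  0.00163985, -0.04645944]), 'gripper_width': 85.24459859131508} 22.0
top 436.8986937407655 436.8986937407655 316.975070496608 195.1092498129696 [[-0.0213, -0.9995, -0.0227, 54.6301], [-0.9827, 0.0251, -0.1836, 499.5183], [0.1841, 0.0184, -0.9827, 957.0097], [0.0, 0.0, 0.0, 1.0]]
jaw_center [([162.2, 153.7], 0.96), ([206.7, 211.6], 0.81), ([244.5, 278.9], 0.61)] [([187.0, 186.0, 227.0, 235.0], 0.98), ([124.0, 127.0, 193.0, 182.0], 0.84), ([205.0
[... 1003 characters left out ...]
), ([344.0, 245.0, 378.0, 316.0], 0.57)]
jaw_nose [([261.2, 277.0], 0.69), ([357.9, 307.6], 0.65)] [([178.0, 278.0, 210.0, 359.0], 0.78), ([342.0, 250.0, 375.0, 318.0], 0.74), ([256.0, 270.0, 299.0, 318.0], 0.58)]
station [([283.3, 203.9], 0.91)] [([206.0, 118.0, 343.0, 236.0], 0.93)]
head [([281.2, 202.8], 0.86)] [([225.0, 136.0, 290.0, 199.0], 0.93)]
guides [([281.7, 202.9], 0.8), ([279.4, 203.1], 0.75)] [([257.0, 188.0, 296.0, 212.0], 0.55), ([227.0, 136.0, 290.0, 198.0], 0.55)]
tall_jaw [([355.7, 150.6], 0.89)] [([346.0, 134.0, 369.0, 160.0], 0.74), ([227.0, 138.0, 291.0, 198.0], 0.6)]
hexkey [([315.5, 136.3], 0.49)] []
tnut [([222.9, 269.1], 0.75)] [([213.0, 261.0, 233.0, 278.0], 0.68)]
```

View pics/top0.png

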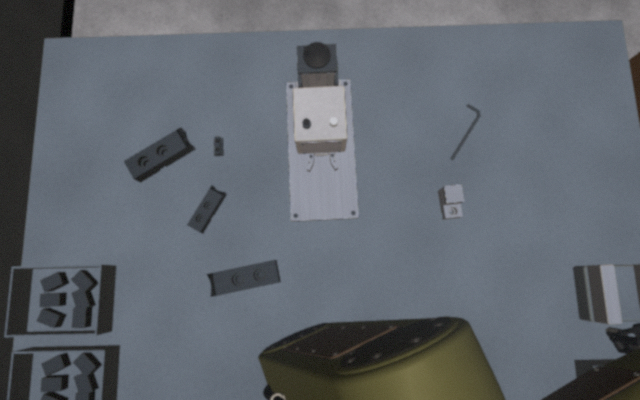

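View pics/side0.png

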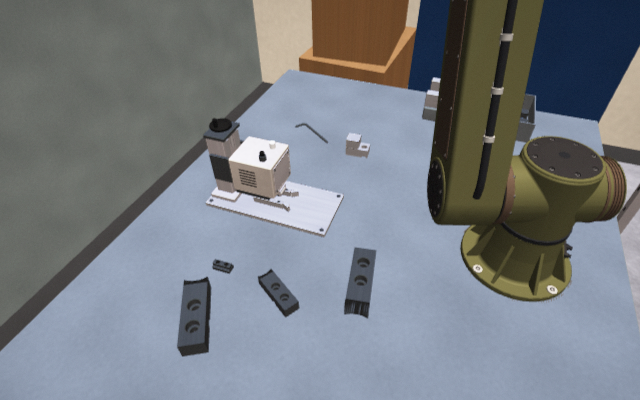

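```bash
cat > h.py <<'E'
import numpy as np,cv2
def proj(c,P):
    P=np.atleast_2d(P); M=np.array(c["camera_from_world"]); Q=P@M[:3,:3].T+M[:3,3]
    return np.c_[c["fx"]*Q[:,0]/Q[:,2]+c["cx"], c["fy"]*Q[:,1]/Q[:,2]+c["cy"]]
def back(c,uv,z):
    M=np.array(c["camera_from_world"]);R=M[:3,:3];o=-R.T@M[:3,3]
    uv=np.atleast_2d(uv); d=np.c_[(uv[:,0]-c["cx"])/c["fx"],(uv[:,1]-c["cy"])/c["fy"],np.ones(len(uv))]@R
    return o+d*((z-o[2])/d[:,2])[:,None]
E
python3 - <<'E'
from cell import r,cams,nets
import cv2,numpy as np
from h import *
for n,j,s in (("top",(175,170,235,245),(270,70,375,230)),("side",(240,250,320,330),(195,170,355,245))):
    c=cams.camera(n); im=c["pixels"]
    for k,b,f in (("j",j,8 if n=="top" else 7),("s",s,5)):
        a=im[b[1]:b[3],b[0]:b[2]]
        f=min(f,800//a.shape[1],600//a.shape[0]); print(n,k,f)
        cv2.imwrite(f"pics/{n}1{k}.png",cv2.resize(a,None,fx=f,fy=f,interpolation=cv2.INTER_CUBIC))
    t=nets.trace(n,"jaw_center")
    for d in t:
        cnt,_=cv2.findContours(d["region"].astype(np.uint8),0,2); cnt=max(cnt,key=cv2.contourArea)
        b=cv2.boxPoints(cv2.minAreaRect(cnt)); w=back(c,b,28 if n=="top" else 14)
        print(n,d["bbox"],np.round(w[:,:2],1).tolist(), [round(float(np.linalg.norm(w[i]-w[i-1])),1) for i in range(2)])
    t=nets.tip_of(n,"jaw_center"); print([np.round(back(c,d["centre"],14)[0],1).tolist() for d in t])
    t=nets.tip_of(n,"jaw_nose"); print([np.round(back(c,d["centre"],14)[0],1).tolist() for d in t])
    t=nets.tip_of(n,"station"); print([np.round(back(c,d["centre"],0)[0],1).tolist() for d in t])
E
```

```text
top j 8
top s 3
top [189.4, 186.3, 225.4, 234.7] [[440.3, 351.2], [537.9, 295.1], [513.1, 255.5], [416.3, 312.0]] [45.9, 112.6]
top [205.8, 260.5, 280.0, 296.5] [[327.8, 301.0], [357.6, 141.2], [305.9, 130.3], [276.5, 288.6]] [52.8, 162.6]
top [124.9, 126.7, 194.9, 183.6] [[599.9, 509.0], [684.7, 369.9], [624.3, 333.6], [541.1, 471.6]] [69.7, 162.9]
[[311.2, 216.3, 14.0], [473.5, 306.4, 14.0], [613.4, 420.3, 14.0], [600.6, 31.3, 14.0]]
[[302.3, 287.0, 14.0], [528.5, 273.4, 14.0], [652.1, 356.2, 14.0], [479.3, -266.2, 14.0]]
[[594.4, 30.7, 0.0]]
side j 7
side s 5
side [175.9, 277.2, 211.1, 356.5] [[600.8, 506.2], [710.9, 350.0], [640.9, 325.4], [541.5, 484.8]] [63.0, 191.1]
side [259.1, 274.8, 298.0, 315.4] [[543.9, 294.0], [528.0, 249.7], [419.0, 315.1], [436.5, 354.2]] [123.2, 47.0]
side [343.4, 247.5, 378.1, 315.4] [[329.1, 301.5], [367.9, 120.6], [309.9, 109.8], [279.3, 290.7]] [51.0, 185.0]
[[622.2, 421.6, 14.0], [312.1, 202.2, 14.0], [478.4, 310.5, 14.0]]
[[663.8, 351.2, 14.0], [539.0, 279.1, 14.0], [309.5, 285.6, 14.0]]
[[601.0, 16.9, 0.0]]
```

View pics/top1j.png

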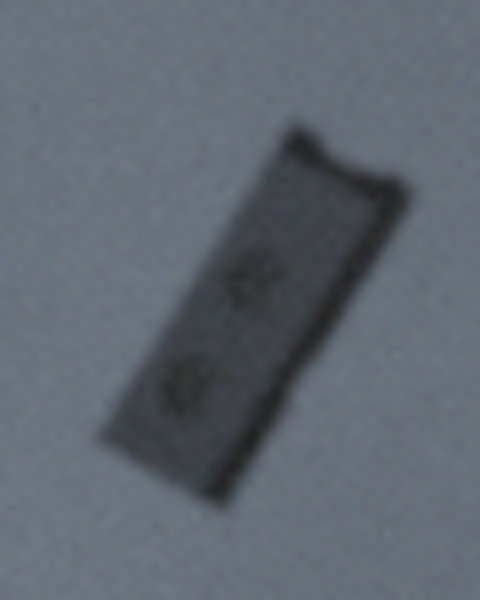

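View pics/top1s.png

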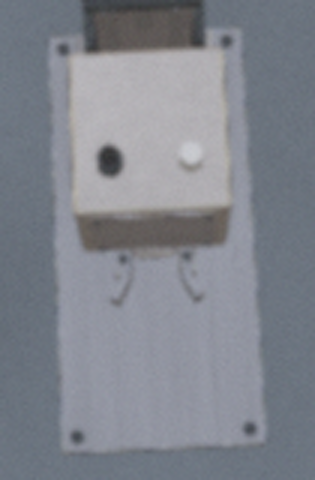

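View pics/side1j.png

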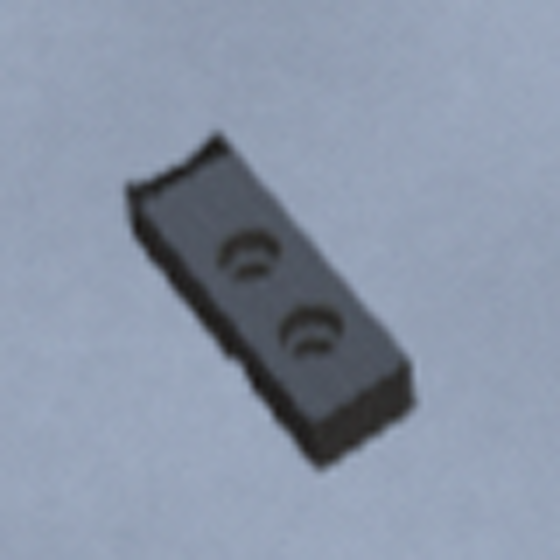

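View pics/side1s.png

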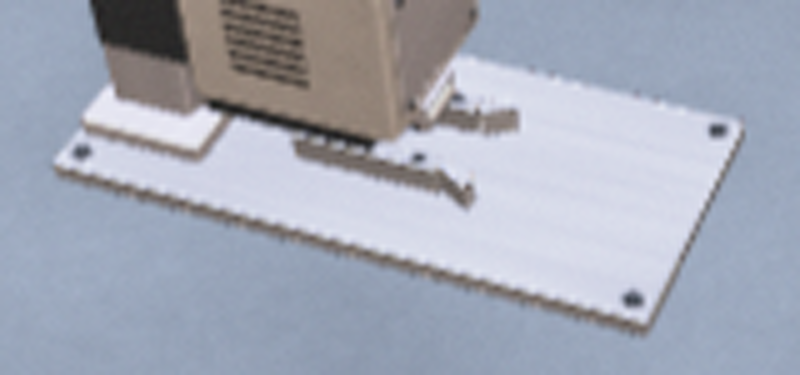

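```bash
cat > fit.py <<'E'
from h import *
from scipy.optimize import least_squares
from scipy.ndimage import map_coordinates
L=lambda p,P:np.c_[p[0]+np.cos(p[2])*P[:,0]-np.sin(p[2])*P[:,1],p[1]+np.sin(p[2])*P[:,0]+np.cos(p[2])*P[:,1],P[:,2]]
def edges_rect(): 
    K=np.array([[-150,-80,12],[200,-80,12],[200,80,12],[-150,80,12.]])
    return [(K[i],K[(i+1)%4]) for i in range(4)]
def box(z0,z1):
    return np.array([[sx*55,sy*18,z] for sx in(-1,1) for sy in(-1,1) for z in(z0,z1)],float)
def hull_edges(c,p,K):
    uv=proj(c,L(p,K)); h=cv2.convexHull(uv.astype(np.float32),returnPoints=False).ravel()
    E=[(K[h[i]],K[h[(i+1)%len(h)]]) for i in range(len(h))]
    return [e for e in E if not(e[0][0]>50 and e[1][0]>50)]
def measure(c,p,E,half=5,n=25):
    g=cv2.GaussianBlur(c["pixels"].astype(float).sum(2),(0,0),0.8); out=[]
    for a,b in E:
        t=np.linspace(.08,.92,n)[:,None]; W=a+(b-a)*t; uv=proj(c,L(p,W))
        d=uv[-1]-uv[0]; nr=np.array([-d[1],d[0]])/np.linalg.norm(d)
        s=np.arange(-half,half+.01,.25); X=uv[:,None]+s[None,:,None]*nr
        v=map_coordinates(g,[X[...,1],X[...,0]],order=1,mode="nearest"); gr=np.abs(np.gradient(v,axis=1))
        k=gr.argmax(1); st=gr.max(1)
        for i in range(n):
            if 1<k[i]<len(s)-2 and st[i]>6: out.append((W[i],uv[i]+s[k[i]]*nr,nr))
    return out
def fit(cs,p,Ef,half=(8,5,3,3)):
    p=np.array(p,float)
    for h in half:
        M=[(c,measure(c,p,Ef(c,p),h)) for c in cs]
        def f(q):
            r=[]
            for c,m in M:
                if not m: continue
                W=np.array([x[0] for x in m]);o=np.array([x[1] for x in m]);nn=np.array([x[2] for x in m])
                r.append(((proj(c,L(q,W))-o)*nn).sum(1))
            return np.concatenate(r)
        s=least_squares(f,p,x_scale=[1,1,.01],loss="soft_l1",f_scale=.5); p=s.x
    return p,np.sqrt(np.median(f(p)**2)),len(f(p))
E
python3 - <<'E'
from cell import r,cams,nets
from fit import *
C={n:cams.camera(n) for n in("top","side")}
for sel in (["top"],["side"],["top","side"]):
    cs=[C[n] for n in sel]
    ps=fit(cs,[600,20,0],lambda c,p:edges_rect()); pj=fit(cs,[476,306,-.53],lambda c,p:hull_edges(c,p,box(0,28)))
    print(sel,ps,pj)
for n in C:
    im=C[n]["pixels"].copy()
    for p,E in((ps[0],edges_rect()),(pj[0],hull_edges(C[n],pj[0],box(0,28)))):
        for a,b in E:
            u=proj(C[n],L(p,np.array([a,b]))); cv2.line(im,*[tuple(int(x) for x in q) for q in np.round(u)],(0,0,255),1)
    b=(180,70,380,240) if n=="top" else (190,160,350,330)
    cv2.imwrite(f"pics/{n}_fit.png",cv2.resize(im[b[1]:b[3],b[0]:b[2]],None,fx=3.5,fy=3.5,interpolation=cv2.INTER_CUBIC))
E
```

```text
['top'] (array([6.00540521e+02, 3.11591412e+01, 2.61115141e-02]), np.float64(0.26453951669114156), 78) (array([480.75243978, 305.44823371,  -0.53498476]), np.float64(0.24534051532706821), 100)
['side'] (array([6.01890547e+02, 2.91318240e+01, 2.15046206e-02]), np.float64(0.23067008668602046), 84) (array([482.59507385, 302.4485924 ,  -0.53583931]), np.float64(0.0051397388261607176), 100)
['top', 'side'] (array([6.01161737e+02, 3.05549624e+01, 2.43287273e-02]), np.float64(0.2799886712065082), 162) (array([481.03594339, 304.32810701,  -0.54385561]), np.float64(0.25590255401776074), 200)
```

View pics/top_fit.png

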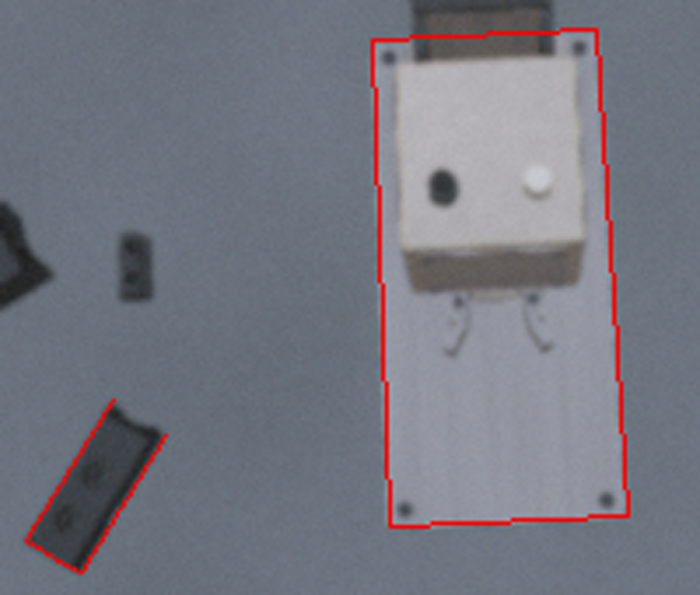

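View pics/side_fit.png

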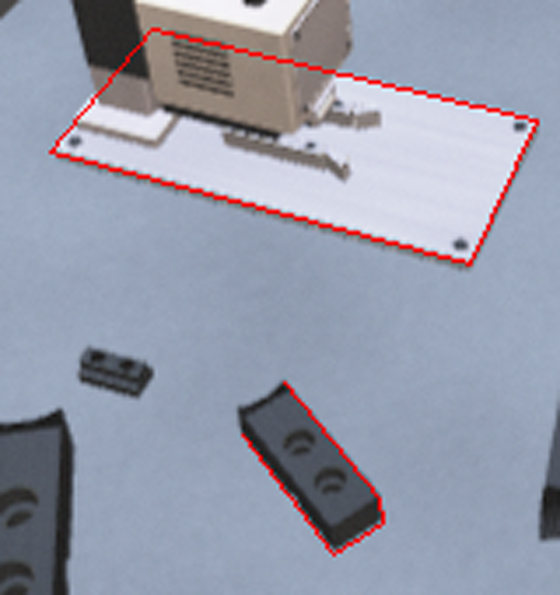

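```bash
cat > plan.py <<'E'
import sys,numpy as np
from cell import r
from scipy.spatial.transform import Rotation as Ro
def q2R(q): return Ro.from_quat([q[1],q[2],q[3],q[0]])
def Rdes(psi): # tool x at world angle psi, z down
    x=np.array([np.cos(psi),np.sin(psi),0]);z=np.array([0,0,-1.]);return Ro.from_matrix(np.c_[x,np.cross(z,x),z])
def go(x,y,z,psi,g=1,step=40,ang=.12,n=5):
    s=r.get_state(); p=s["tcp_pos"].copy(); R=q2R(s["eef_rot"]); T=np.array([x,y,z]); D=Rdes(psi)
    tx=R.as_matrix()[:,0]
    print("t",round(s["time_s"],2),"tcp",np.round(p,1),"psi",round(float(np.arctan2(tx[1],tx[0])),3),"tilt",np.round(R.as_matrix()[:2,2],4),"F",np.round(s["contact_force"],1),"w",round(s["gripper_width"],1),"q",np.round(s["q"],2))
    rows=[]
    for i in range(n):
        rem=np.linalg.norm(T-p); rv=(R.inv()*D).as_rotvec(); a=np.linalg.norm(rv)
        k=max(rem/step,a/ang,1); d=(T-p)/k; dr=rv/k
        l=R.inv().apply(d)/1000
        rows.append(" ".join([f"{g:g}"]+[f"{v:.4f}" for v in l]+[f"{v:.3f}" for v in dr])); p=p+d; R=R*Ro.from_rotvec(dr)
    print("; ".join(rows).replace("-0.0000","0").replace("0.0000","0").replace("-0.000","0").replace("0.000","0")); print("left",np.round(T-p,1))
if __name__=="__main__":
    a=[float(v) for v in sys.argv[1:]]; go(*a)
E
python3 plan.py 477 307 200 1.035
```

```text
t 2.3 tcp [ 231.1 -499.1  253.3] psi -1.137 tilt [-0.      0.0001] F [ 0.8  0.1 -0.4] w 85.1 q [-1.2   0.3   1.52  0.    1.32 -0.07]
1 -0.0298 -0.0266 0.0025 0 0 -0.103; 1 -0.0269 -0.0295 0.0025 0 0 -0.103; 1 -0.0237 -0.0321 0.0025 0 0 -0.103; 1 -0.0203 -0.0344 0.0025 0 0 -0.103; 1 -0.0166 -0.0363 0.0025 0 0 -0.103
left [187.6 615.1 -40.6]
```

{"op": "play_rows", "data": {"moves": "1 -0.030 -0.0265 0 0 0 -0.103; 1 -0.027 -0.0295 0 0 0 -0.103; 1 -0.0235 -0.032 0 0 0 -0.103; 1 -0.020 -0.0345 0 0 0 -0.103; 1 -0.0165 -0.0365 0 0 0 -0.103"}}

```text
time_s: 2.72
tcp_pos: [287.9, -305.8, 251.0]
eef_rot: [-0.0, 0.954, -0.301, -0.001]
contact_force: [0.6, 1.2, 0.5]
gripper_width: 85.5
```

```bash
sed -i 's/^    print("; ".join(rows).*$/    print("; ".join(" ".join(f"{float(t):g}" if abs(float(t))>1e-9 else "0" for t in w.split()) for w in rows)); print("left",np.round(T-p,1))/' plan.py; python3 plan.py 477 307 200 1.035
```

```text
t 2.72 tcp [ 287.9 -305.8  251. ] psi -0.612 tilt [-0.0012  0.0014] F [0.6 1.2 0.5] w 85.5 q [-0.9   0.01  1.86 -0.    1.27 -0.29]
1 -0.0122 -0.0379 0.0032 0 0 -0.102; 1 -0.0083 -0.039 0.0032 0 0 -0.102; 1 -0.0043 -0.0396 0.0032 0 0 -0.102; 1 -0.0002 -0.0399 0.0032 0 0 -0.102; 1 0.0039 -0.0397 0.0032 0 0 -0.102
left [130.3 422.3 -35.1]
```

{"op": "play_rows", "data": {"moves": "1 -0.012 -0.038 0 0 0 -0.102; 1 -0.008 -0.039 0 0 0 -0.102; 1 -0.004 -0.0395 0 0 0 -0.102; 1 0 -0.040 0 0 0 -0.102; 1 0.004 -0.0395 0 0 0 -0.102"}}

```text
time_s: 3.13
tcp_pos: [345.8, -106.2, 251.9]
eef_rot: [0.0, 0.999, -0.039, 0.001]
contact_force: [1.2, -0.1, -0.8]
gripper_width: 85.6
```

```bash
python3 plan.py 477 307 200 1.035
```

```text
t 3.13 tcp [ 345.8 -106.2  251.9] psi -0.078 tilt [ 0.0019 -0.0003] F [ 1.2 -0.1 -0.8] w 85.6 q [-0.4  -0.14  2.    0.    1.28 -0.32]
1 0.009 -0.0387 0.0048 0 0 -0.102; 1 0.0129 -0.0376 0.0048 0 0 -0.102; 1 0.0167 -0.036 0.0048 0 0 -0.102; 1 0.0203 -0.0342 0.0048 0 0 -0.102; 1 0.0236 -0.0319 0.0048 0 0 -0.102
left [ 71.1 224.  -28.1]
```

{"op": "play_rows", "data": {"moves": "1 0.009 -0.0385 0 0 0 -0.102; 1 0.013 -0.0375 0 0 0 -0.102; 1 0.0165 -0.036 0 0 0 -0.102; 1 0.020 -0.034 0 0 0 -0.102; 1 0.0235 -0.032 0 0 0 -0.102"}}

```text
time_s: 3.55
tcp_pos: [403.4, 93.6, 254.0]
eef_rot: [0.001, 0.974, 0.227, 0.004]
contact_force: [1.1, -1.0, -0.6]
gripper_width: 85.6
```

```bash
python3 plan.py 477 307 150 1.035
```

```text
t 3.55 tcp [403.4  93.6 254. ] psi 0.458 tilt [ 0.0077 -0.0009] F [ 1.1 -1.  -0.6] w 85.6 q [ 0.14 -0.01  1.88 -0.    1.27 -0.32]
1 0.0257 -0.0256 0.0168 0.001 -0.001 -0.093; 1 0.028 -0.0231 0.0168 0.001 -0.001 -0.093; 1 0.03 -0.0204 0.0168 0.001 -0.001 -0.093; 1 0.0318 -0.0175 0.0168 0.001 -0.001 -0.093; 1 0.0333 -0.0145 0.0168 0.001 -0.001 -0.093
left [ 14.4  41.7 -20.3]
```

{"op": "play_rows", "data": {"moves": "1 0.0255 -0.0255 0.017 0.001 -0.001 -0.093; 1 0.028 -0.023 0.017 0.001 -0.001 -0.093; 1 0.030 -0.0205 0.017 0.001 -0.001 -0.093; 1 0.032 -0.0175 0.017 0.001 -0.001 -0.093; 1 0.0335 -0.0145 0.017 0.001 -0.001 -0.093"}}

```text
time_s: 3.97
tcp_pos: [462.4, 275.9, 171.6]
eef_rot: [0.001, 0.889, 0.458, 0.005]
contact_force: [1.5, -0.8, 1.1]
gripper_width: 85.3
```

```bash
python3 plan.py 477 307 75 1.035 1 30
```

```text
t 3.97 tcp [462.4 275.9 171.6] psi 0.951 tilt [0.0107 0.0026] F [ 1.5 -0.8  1.1] w 85.3 q [ 0.47  0.35  1.65 -0.    1.13 -0.48]
1 0.0097 -0.002 0.0283 0.002 -0.002 -0.025; 1 0.0098 -0.0017 0.0283 0.002 -0.002 -0.025; 1 0.0099 -0.0014 0.0283 0.002 -0.002 -0.025; 1 0.0042 -0.0005 0.0118 0.001 -0.001 -0.01; 1 0 0 0 0 0 0
left [0. 0. 0.]
```

{"op": "play_rows", "data": {"moves": "1 0.010 -0.002 0.028 0.002 -0.002 -0.025; 1 0.010 -0.0015 0.028 0.002 -0.002 -0.025; 1 0.010 -0.0015 0.028 0.002 -0.002 -0.025; 1 0.004 0 0.012 0.001 -0.001 -0.010; 1 0 0 0 0 0 0"}}

```text
time_s: 4.38
tcp_pos: [477.4, 315.7, 67.3]
eef_rot: [-0.0, 0.864, 0.503, -0.001]
contact_force: [-0.5, -0.3, 1.2]
gripper_width: 85.5
```

```bash
python3 plan.py 477 307 27 1.035 1 16; python3 - <<'E'
from cell import cams
import cv2
for n,b in (("top",(160,130,300,260)),("side",(220,190,360,330))):
    im=cams.camera(n)["pixels"]; cv2.imwrite(f"pics/{n}_pre.png",cv2.resize(im[b[1]:b[3],b[0]:b[2]],None,fx=4,fy=4,interpolation=cv2.INTER_CUBIC))
E
```

```text
t 4.38 tcp [477.4 315.7  67.3] psi 1.055 tilt [-0.0014 -0.0002] F [-0.5 -0.3  1.2] w 85.5 q [ 0.52  0.57  1.61  0.    0.96 -0.53]
1 -0.003 0.0016 0.0156 0 0 0.008; 1 -0.003 0.0016 0.0156 0 0 0.008; 1 -0.0017 0.0009 0.009 0 0 0.004; 1 0 0 0 0 0 0; 1 0 0 0 0 0 0
left [0. 0. 0.]
```

View pics/side_pre.png

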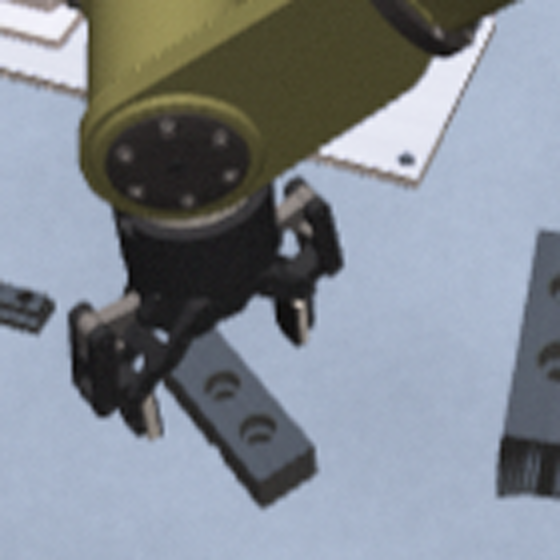

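View pics/top_pre.png

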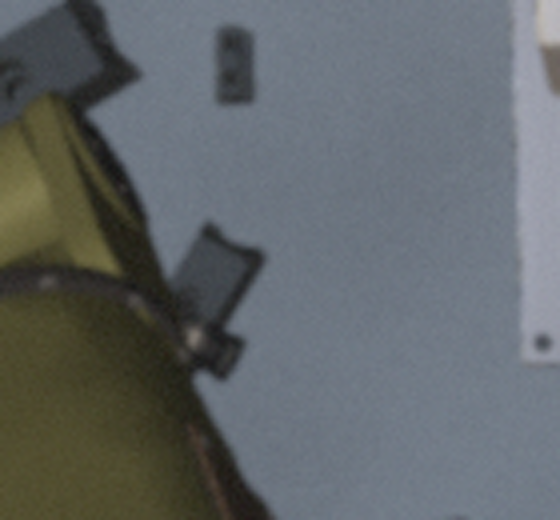

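{"op": "play_rows", "data": {"moves": "1 -0.008 0.004 0 0 0 0.020; 1 0 0 0 0 0 0; 1 0 0 0 0 0 0; 1 0 0 0 0 0 0; 1 0 0 0 0 0 0"}}

```text
time_s: 4.9
tcp_pos: [479.2, 304.8, 75.8]
eef_rot: [-0.0, 0.871, 0.491, 0.005]
contact_force: [0.5, 0.2, -0.1]
gripper_width: 85.2
```

```bash
python3 plan.py 477 307 27 1.035 1 16
```

```text
t 4.9 tcp [479.2 304.8  75.8] psi 1.027 tilt [0.0082 0.0049] F [ 0.5  0.2 -0.1] w 85.2 q [ 0.5   0.54  1.63  0.    0.96 -0.53]
1 0.0001 -0.0011 0.016 0.001 -0.003 -0.002; 1 0.0002 -0.001 0.016 0.001 -0.003 -0.002; 1 0.0002 -0.001 0.016 0.001 -0.003 -0.002; 1 0 -0.0001 0.0009 0 0 0; 1 0 0 0 0 0 0
left [0. 0. 0.]
```

{"op": "play_rows", "data": {"moves": "1 0 -0.001 0.012 0.001 -0.003 -0.002; 1 0 -0.001 0.012 0.001 -0.003 -0.002; 1 0 -0.001 0.008 0.001 -0.002 -0.002; 1 0 0 0.004 0 0 0; 1 0 0 0 0 0 0"}}

```text
time_s: 5.32
tcp_pos: [476.5, 306.6, 36.2]
eef_rot: [0.001, 0.869, 0.494, 0.0]
contact_force: [-0.8, 0.5, 0.2]
gripper_width: 85.4
```

```bash
python3 plan.py 477 307 27 1.035 1 6
```

```text
t 5.32 tcp [476.5 306.6  36.2] psi 1.034 tilt [ 0.0014 -0.0007] F [-0.8  0.5  0.2] w 85.4 q [ 0.51  0.6   1.64 -0.    0.9  -0.53]
1 0.0004 0.0001 0.006 0.001 0 -0.001; 1 0.0002 0.0001 0.0032 0.001 0 0; 1 0 0 0 0 0 0; 1 0 0 0 0 0 0; 1 0 0 0 0 0 0
left [0. 0. 0.]
```

{"op": "play_rows", "data": {"moves": "1 0 0 0.006 0.001 0 0; 1 0 0 0.003 0 0 0; 1 0 0 0 0 0 0; 0.2 0 0 0 0 0 0; 0.2 0 0 0 0 0 0", "grip_force": 60}}

```text
time_s: 5.73
tcp_pos: [476.3, 306.6, 25.4]
eef_rot: [0.0, 0.869, 0.494, -0.001]
contact_force: [-0.0, 1.1, 0.2]
gripper_width: 64.0
```

```bash
python3 plan.py 477 307 27 1.035 1 6
```

```text
t 5.73 tcp [476.3 306.6  25.4] psi 1.034 tilt [-0.0008 -0.0008] F [-0.   1.1  0.2] w 64.0 q [ 0.51  0.62  1.64 -0.    0.88 -0.53]
1 0.0007 0.0004 -0.0016 0 0.001 -0.001; 1 0 0 0 0 0 0; 1 0 0 0 0 0 0; 1 0 0 0 0 0 0; 1 0 0 0 0 0 0
left [0. 0. 0.]
```

{"op": "play_rows", "data": {"moves": "-0.1 0 0 -0.0005 0 0 0; -0.3 0 0 0 0 0 0; -0.6 0 0 0 0 0 0; -1 0 0 0 0 0 0; -1 0 0 0 0 0 0"}}

```text
time_s: 6.15
tcp_pos: [476.6, 306.6, 26.7]
eef_rot: [0.0, 0.869, 0.494, 0.0]
contact_force: [0.3, 0.0, -2.4]
gripper_width: 35.0
```

{"op": "play_rows", "data": {"moves": "-1 0 0 0 0 0 0; -1 0 0 0 0 0 0; -1 0 0 0 0 0 0; -1 0 0 0 0 0 0; -1 0 0 0 0 0 0"}}

```text
time_s: 6.57
tcp_pos: [476.5, 306.6, 26.7]
eef_rot: [0.0, 0.869, 0.494, -0.0]
contact_force: [0.3, 1.1, -0.9]
gripper_width: 35.3
```

```bash
python3 plan.py 477 307 80 1.035 -1 6
```

```text
t 6.57 tcp [476.5 306.6  26.7] psi 1.034 tilt [ 0.0001 -0.0003] F [ 0.3  1.1 -0.9] w 35.3 q [ 0.51  0.62  1.64 -0.    0.88 -0.53]
-1 0.0001 0 -0.006 0 0 0; -1 0.0001 0 -0.006 0 0 0; -1 0.0001 0 -0.006 0 0 0; -1 0.0001 0 -0.006 0 0 0; -1 0.0001 0 -0.006 0 0 0
left [ 0.2  0.2 23.3]
```

{"op": "play_rows", "data": {"moves": "-1 0 0 -0.004 0 0 0; -1 0 0 -0.008 0 0 0; -1 0 0 -0.012 0 0 0; -1 0 0 -0.012 0 0 0; -1 0 0 -0.006 0 0 0", "grip_force": 90}}

```text
time_s: 6.98
tcp_pos: [474.7, 305.7, 69.6]
eef_rot: [0.0, 0.869, 0.494, -0.003]
contact_force: [0.3, 0.2, -5.9]
gripper_width: 34.4
```

```bash
cat > st.py <<'E'
import sys,numpy as np
# station pose, tool target for station-frame tcp (sx,sy)
S=np.array([600.9,30.8]); Y=0.0255
def w(sx,sy): return S+np.array([np.cos(Y)*sx-np.sin(Y)*sy,np.sin(Y)*sx+np.cos(Y)*sy])
def inv(x,y):
    d=np.array([x,y])-S; return np.array([np.cos(Y)*d[0]+np.sin(Y)*d[1],-np.sin(Y)*d[0]+np.cos(Y)*d[1]])
E
python3 -c "
from st import *; x,y=w(-105,0);print(x,y)
from plan import go
go(x,y,90,np.pi/2+Y,-1,30,.08)"
```

```text
495.93413627518044 28.122790164628363
t 6.98 tcp [474.7 305.7  69.6] psi 1.034 tilt [-0.006  -0.0036] F [ 0.3  0.2 -5.9] w 34.4 q [ 0.51  0.55  1.63 -0.    0.97 -0.53]
-1 -0.0245 0.0172 -0.0021 -0.001 0.001 -0.06; -1 -0.0255 0.0157 -0.0021 -0.001 0.001 -0.06; -1 -0.0264 0.0141 -0.0021 -0.001 0.001 -0.06; -1 -0.0272 0.0125 -0.0021 -0.001 0.001 -0.06; -1 -0.0279 0.0109 -0.0021 -0.001 0.001 -0.06
left [   9.8 -128.4    9.4]
```

{"op": "play_rows", "data": {"moves": "-1 -0.0245 0.017 -0.003 -0.001 0.001 -0.060; -1 -0.0255 0.0155 -0.003 -0.001 0.001 -0.060; -1 -0.0265 0.014 -0.003 -0.001 0.001 -0.060; -1 -0.027 0.0125 -0.002 -0.001 0.001 -0.060; -1 -0.028 0.011 -0.002 -0.001 0.001 -0.060"}}

```text
time_s: 7.4
tcp_pos: [486.6, 156.9, 89.1]
eef_rot: [0.001, 0.78, 0.626, 0.004]
contact_force: [0.9, -0.4, -7.9]
gripper_width: 34.7
```

```bash
python3 -c "
from st import *; x,y=w(-103,0)
from plan import go
go(x,y,85,np.pi/2+Y,-1,30,.08)"
```

```text
t 7.4 tcp [486.6 156.9  89.1] psi 1.353 tilt [0.008  0.0031] F [ 0.9 -0.4 -7.9] w 34.7 q [ 0.24  0.42  1.79  0.    0.93 -1.11]
-1 -0.0286 0.009 0.0009 0.002 -0.001 -0.057; -1 -0.0291 0.0074 0.0009 0.002 -0.001 -0.057; -1 -0.0294 0.0057 0.0009 0.002 -0.001 -0.057; -1 -0.0297 0.0041 0.0009 0.002 -0.001 -0.057; -1 -0.0093 0.0007 0.0003 0.001 0 -0.018
left [0. 0. 0.]
```

{"op": "play_rows", "data": {"moves": "-1 -0.0285 0.009 0 0.002 -0.001 -0.055; -1 -0.029 0.007 0 0.002 -0.001 -0.055; -1 -0.028 0.005 0 0.002 -0.001 -0.050; -1 -0.018 0.002 0 0.002 -0.001 -0.030; -1 -0.006 0 0 0 0 -0.010"}}

```text
time_s: 7.82
tcp_pos: [495.2, 35.8, 94.2]
eef_rot: [0.002, 0.71, 0.705, 0.002]
contact_force: [0.9, -0.2, -7.3]
gripper_width: 34.4
```

```bash
python3 -c "
from st import *; x,y=w(-100,0)
from plan import go
go(x,y,60,np.pi/2+Y,-1,10,.08)"
```

```text
t 7.82 tcp [495.2  35.8  94.2] psi 1.564 tilt [ 0.0052 -0.0003] F [ 0.9 -0.2 -7.3] w 34.4 q [-0.    0.38  1.82 -0.    0.93 -1.57]
-1 -0.0021 0.0016 0.0096 0.001 0 -0.009; -1 -0.0021 0.0016 0.0096 0.001 0 -0.009; -1 -0.0021 0.0016 0.0096 0.001 0 -0.009; -1 -0.0012 0.0009 0.0053 0.001 0 -0.005; -1 0 0 0 0 0 0
left [0. 0. 0.]
```

{"op": "play_rows", "data": {"moves": "-1 -0.002 0.0015 0.010 0.001 0 -0.009; -1 -0.002 0.0015 0.010 0.001 0 -0.009; -1 -0.002 0.0015 0.008 0.001 0 -0.009; -1 -0.001 0.001 0.004 0.001 0 -0.005; -1 0 0 0 0 0 0"}}

```text
time_s: 8.23
tcp_pos: [501.7, 27.9, 60.6]
eef_rot: [0.001, 0.698, 0.716, 0.001]
contact_force: [-0.6, 0.4, -8.6]
gripper_width: 34.5
```

```bash
cat > look.py <<'E'
from cell import cams
from fit import *
from st import *
import sys
def look(tag,z0=12,p=None,show=True):
    for n,b in (("top",(270,130,380,260)),("side",(230,160,370,270))):
        c=cams.camera(n); im=c["pixels"]; f=5 if n=="side" else 4
        cv2.imwrite(f"pics/{n}_{tag}.png",cv2.resize(im[b[1]:b[3],b[0]:b[2]],None,fx=f,fy=f,interpolation=cv2.INTER_CUBIC))
look(sys.argv[1])
E
python3 look.py a; python3 -c "
from st import *; x,y=w(-100,0)
from plan import go
go(x,y,50,np.pi/2+Y,-1,10,.08)"
```

```text
t 8.33 tcp [501.8  28.   61.4] psi 1.597 tilt [ 0.0035 -0.0002] F [-0.5  0.2 -7.6] w 34.4 q [-0.02  0.45  1.82 -0.    0.87 -1.61]
-1 0.0002 -0.0008 0.01 0.003 0 0.001; -1 0 -0.0001 0.0014 0 0 0; -1 0 0 0 0 0 0; -1 0 0 0 0 0 0; -1 0 0 0 0 0 0
left [0. 0. 0.]
```

View pics/side_a.png

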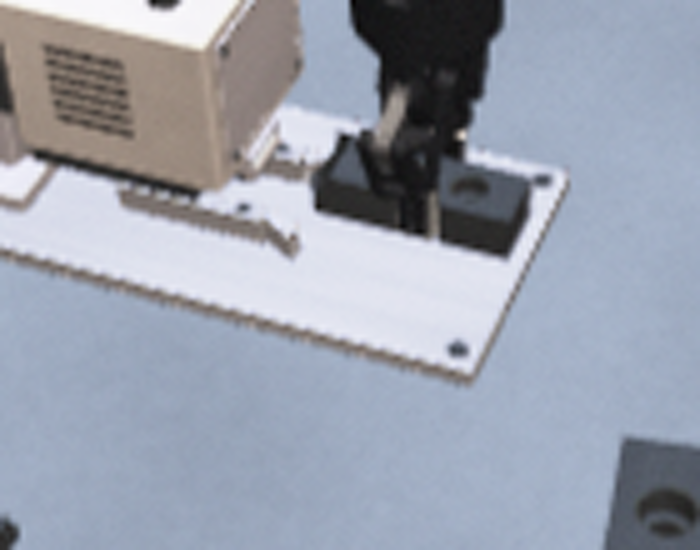

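View pics/top_a.png

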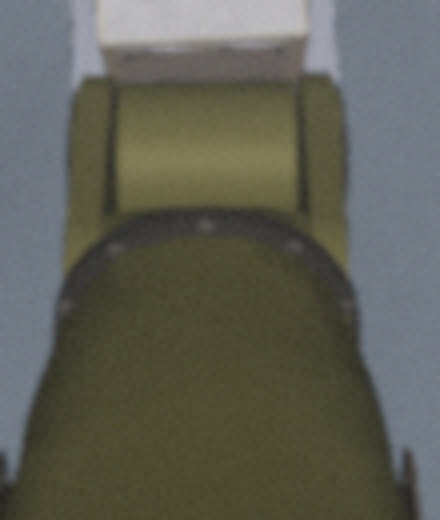

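```bash
python3 - <<'E'
from cell import cams
from h import *
from st import *
c=cams.camera("top")
for z in (150,200,250,300): p=back(c,[[320,149]],z)[0]; print(z,p.round(0),inv(*p[:2])[0].round(0))
c=cams.camera("side")
# disc centre in pre picture: tcp (477.4,315.7,67.3)
for z in (200,220,240,260,280):
    for o in (60,75): 
        # axis along tool-x-perp? unknown
        print(z,o,proj(c,[[477.4-o*np.sin(.52),315.7+o*np.cos(.52),z]]).round(0))
E
```

```text
150 [580.  33. 150.] -21.0
200 [565.  32. 200.] -36.0
250 [550.  32. 250.] -51.0
300 [535.  31. 300.] -66.0
200 60 [[270. 267.]]
200 75 [[270. 274.]]
220 60 [[269. 259.]]
220 75 [[269. 266.]]
240 60 [[268. 252.]]
240 75 [[268. 259.]]
260 60 [[266. 244.]]
260 75 [[267. 251.]]
280 60 [[265. 236.]]
280 75 [[265. 243.]]
```

```bash
cat > jf.py <<'E'
from cell import cams,r
from fit import *
from st import *
import sys
def run(z0,sel=("side",),p0=None,half=(5,3,3)):
    s=r.get_state()
    for n in sel:
        c=cams.camera(n)
        ps=fit([c],[600.9,30.8,.0255],lambda c,p:edges_rect(),(4,3,3))
        if p0 is None: x,y=s["tcp_pos"][:2]+np.array([4.8,0]); p1=[x,y,Y]
        else: p1=p0
        pj=fit([c],p1,lambda c,p:hull_edges(c,p,box(z0,z0+28)),half)
        d=pj[0]-ps[0]; a=ps[0][2]
        print(n,"st",np.round(ps[0],3),round(ps[1],2),ps[2],"jaw",np.round(pj[0],3),round(pj[1],2),pj[2]); 
        print(" rel centre",np.round([np.cos(a)*d[0]+np.sin(a)*d[1],-np.sin(a)*d[0]+np.cos(a)*d[1],d[2]],3)," tcp in st(mean)",np.round(inv(*s["tcp_pos"][:2]),1))
        im=c["pixels"].copy()
        for a,b in hull_edges(c,pj[0],box(z0,z0+28)):
            u=proj(c,L(pj[0],np.array([a,b]))); cv2.line(im,*[tuple(int(x) for x in q) for q in np.round(u)],(0,0,255),1)
        cv2.imwrite("pics/jf_%s_%d.png"%(n,s["time_s"]*100),cv2.resize(im[160:260,230:360] if n=="side" else im[120:240,270:370],None,fx=5,fy=5,interpolation=cv2.INTER_CUBIC)); print("jf_%s_%d.png"%(n,s["time_s"]*100))
if __name__=="__main__": run(float(sys.argv[1]),sys.argv[2:] or ("side",))
E
python3 jf.py 34.7
```

```text
side st [6.01825e+02 2.94970e+01 1.70000e-02] 0.24 69 jaw [5.09509e+02 2.59590e+01 1.60000e-02] 0.19 96
 rel centre [-9.2362e+01 -1.9800e+00 -1.0000e-03]  tcp in st(mean) [-98.9  -0.4]
jf_side_843.png
```

View pics/jf_side_843.png

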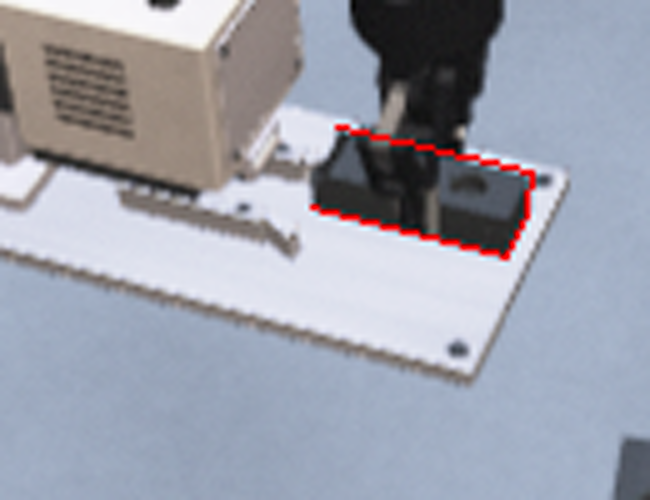

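```bash
sed -i 's/^S=.*/S=np.array([600.9,31.2]); Y=0.0245/' st.py; python3 -c "
from st import *; x,y=w(-99,0)
from plan import go
go(x,y,41,np.pi/2+Y,-1,6,.08)"
```

```text
t 8.48 tcp [502.1  27.8  62.2] psi 1.597 tilt [ 0.0052 -0.0003] F [ 1.  -0.4 -7.6] w 34.3 q [-0.02  0.45  1.82 -0.    0.87 -1.61]
-1 0.0003 -0.0001 0.006 0.001 0 0; -1 0.0003 -0.0001 0.006 0.001 0 0; -1 0.0003 -0.0001 0.006 0.001 0 0; -1 0.0001 0 0.0032 0.001 0 0; -1 0 0 0 0 0 0
left [0. 0. 0.]
```

{"op": "play_rows", "data": {"moves": "-1 0.0003 0 0.006 0.001 0 0; -1 0.0003 0 0.006 0.001 0 0; -1 0.0003 0 0.005 0.001 0 0; -1 0 0 0.003 0.001 0 0; -1 0 0 0 0 0 0"}}

```text
time_s: 8.9
tcp_pos: [502.5, 29.3, 40.8]
eef_rot: [0.001, 0.698, 0.716, 0.001]
contact_force: [0.6, 0.3, -8.0]
gripper_width: 34.4
```

```bash
python3 -c "
from st import *; x,y=w(-99,0)
from plan import go
go(x,y,39.5,np.pi/2+Y,-1,2,.08)"
```

```text
t 8.9 tcp [502.5  29.3  40.8] psi 1.597 tilt [ 0.0023 -0.0005] F [ 0.6  0.3 -8. ] w 34.4 q [-0.01  0.49  1.82 -0.    0.83 -1.61]
-1 -0.0005 -0.0005 0.0013 0.002 0.001 0.002; -1 0 0 0 0 0 0; -1 0 0 0 0 0 0; -1 0 0 0 0 0 0; -1 0 0 0 0 0 0
left [0. 0. 0.]
```

{"op": "play_rows", "data": {"moves": "-1 -0.0003 0 0.001 0.002 0 0.002; -1 0 0 0.001 0 0 0; -1 0 0 0 0 0 0; -1 0 0 0 0 0 0; -1 0 0 0 0 0 0"}}

```text
time_s: 9.32
tcp_pos: [502.7, 28.9, 39.1]
eef_rot: [0.0, 0.699, 0.716, -0.0]
contact_force: [-0.4, -0.2, -8.5]
gripper_width: 34.1
```

```bash
python3 -c "
from st import *; x,y=w(-80,0)
from plan import go
go(x,y,38.7,np.pi/2+Y,-1,4,.08)"; python3 jf.py 12
```

```text
t 9.32 tcp [502.7  28.9  39.1] psi 1.595 tilt [ 0.0002 -0.0006] F [-0.4 -0.2 -8.5] w 34.1 q [-0.02  0.49  1.82 -0.    0.83 -1.61]
-1 0 0.004 0.0001 0 0 0; -1 0 0.004 0.0001 0 0 0; -1 0 0.004 0.0001 0 0 0; -1 0 0.004 0.0001 0 0 0; -1 0 0.0023 0.0001 0 0 0
left [0. 0. 0.]
side st [6.04121e+02 2.92640e+01 2.30000e-02] 0.57 79 jaw [5.1025e+02 2.7026e+01 1.2000e-02] 0.24 95
 rel centre [-9.3898e+01 -6.9000e-02 -1.1000e-02]  tcp in st(mean) [-98.3   0.1]
jf_side_931.png
```

{"op": "play_rows", "data": {"moves": "-1 0 0.003 0 0 0 0; -1 0 0.003 0 0 0 0; -1 0 0.003 0 0 0 0; -1 0 0.003 0 0 0 0; -1 0 0.001 0 0 0 0"}}

```text
time_s: 9.78
tcp_pos: [517.2, 29.2, 39.2]
eef_rot: [0.0, 0.699, 0.715, 0.0]
contact_force: [0.8, -0.3, -7.4]
gripper_width: 34.0
```

```bash
python3 -c "
from st import *; x,y=w(-62,0)
from plan import go
go(x,y,39,np.pi/2+Y,-1,3,.08)"
```

```text
t 9.78 tcp [517.2  29.2  39.2] psi 1.595 tilt [ 0.0008 -0.0006] F [ 0.8 -0.3 -7.4] w 34.0 q [-0.01  0.52  1.78 -0.    0.84 -1.61]
-1 0 0.003 0 0 0 0; -1 0 0.003 0 0 0 0; -1 0 0.003 0 0 0 0; -1 0 0.003 0 0 0 0; -1 0 0.003 0 0 0 0
left [ 6.8  0.1 -0.1]
```

{"op": "play_rows", "data": {"moves": "-1 0 0.002 0 0 0 0; -1 0 0.002 0 0 0 0; -1 0 0.002 0 0 0 0; -1 0 0.001 0 0 0 0; -1 0 0 0 0 0 0"}}

```text
time_s: 10.2
tcp_pos: [525.2, 29.4, 38.9]
eef_rot: [0.0, 0.699, 0.715, -0.0]
contact_force: [0.3, 0.1, -8.3]
gripper_width: 34.3
```

{"op": "play_rows", "data": {"moves": "-1 0 0.002 0 0 0 0; -1 0 0.002 0 0 0 0; -1 0 0.002 0 0 0 0; -1 0 0.001 0 0 0 0; -1 0 0 0 0 0 0"}}

```text
time_s: 10.62
tcp_pos: [532.0, 29.1, 39.0]
eef_rot: [-0.0, 0.699, 0.715, -0.001]
contact_force: [0.4, 0.4, -8.3]
gripper_width: 34.0
```

```bash
python3 jf.py 12; python3 -c "
from st import *; x,y=w(-62,0)
from plan import go
go(x,y,39,np.pi/2+Y,-1,3,.08)"
```

```text
side st [6.01771e+02 2.91170e+01 2.20000e-02] 0.23 80 jaw [ 5.40098e+02  2.70430e+01 -1.20000e-02] 0.22 90
 rel centre [-6.1705e+01 -6.9500e-01 -3.4000e-02]  tcp in st(mean) [-69.   -0.4]
jf_side_1061.png
t 10.67 tcp [531.9  29.2  39. ] psi 1.594 tilt [-0.0019 -0.0011] F [-0.6 -0.6 -7.2] w 34.4 q [-0.01  0.54  1.74 -0.    0.86 -1.61]
-1 0.0002 0.003 0 -0.001 0 0; -1 0.0002 0.003 0 -0.001 0 0; -1 0.0001 0.0011 0 0 0 0; -1 0 0 0 0 0 0; -1 0 0 0 0 0 0
left [0. 0. 0.]
```

View pics/jf_side_1061.png

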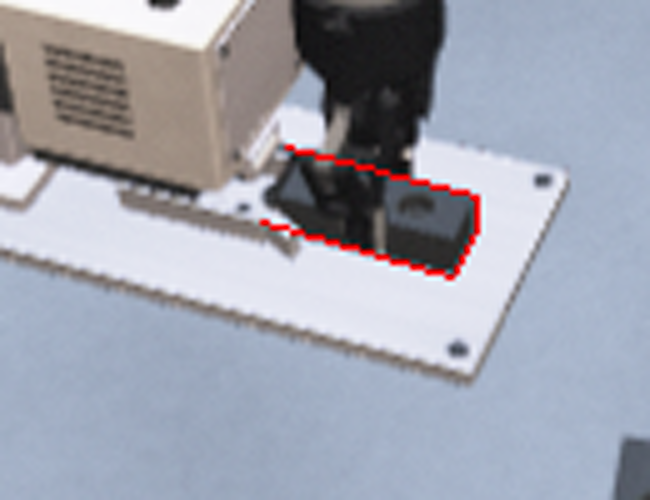

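{"op": "play_rows", "data": {"moves": "-1 0.0002 0.002 0 0 0 0; -1 0.0002 0.002 0 0 0 0; -1 0 0 0 0 0 0; -0.1 0 0 0 0 0 0; 0.1 0 0 0 0 0 0"}}

```text
time_s: 11.08
tcp_pos: [537.0, 29.5, 39.9]
eef_rot: [0.0, 0.699, 0.715, -0.0]
contact_force: [0.5, -0.3, 0.8]
gripper_width: 46.3
```

{"op": "play_rows", "data": {"moves": "0.3 0 0 0 0 0 0; 0.3 0 0 0 0 0 0; 0.3 0 0 -0.002 0 0 0; 0.3 0 0 -0.010 0 0 0; 0.3 0 0 -0.020 0 0 0"}}

```text
time_s: 11.5
tcp_pos: [536.7, 29.9, 71.9]
eef_rot: [-0.0, 0.699, 0.715, -0.001]
contact_force: [0.5, -0.1, 0.2]
gripper_width: 55.7
```

```bash
python3 jf.py 12; python3 -c "
from st import *; x,y=w(-140,0)
from plan import go
go(x,y,100,np.pi/2+Y,0.3,30,.08)"
```

```text
side st [6.01984e+02 2.91840e+01 2.20000e-02] 0.25 85 jaw [ 5.43064e+02  2.69300e+01 -2.20000e-02] 0.22 95
 rel centre [-5.8955e+01 -9.7300e-01 -4.4000e-02]  tcp in st(mean) [-64.2   0.3]
jf_side_1150.png
t 11.55 tcp [538.7  30.   76.7] psi 1.595 tilt [ 0.005 -0.001] F [2.2 0.3 5.1] w 55.5 q [-0.01  0.49  1.71 -0.    0.94 -1.61]
0.3 -0.0001 -0.0287 -0.0087 0.002 0 0; 0.3 -0.0001 -0.0287 -0.0087 0.002 0 0; 0.3 -0.0001 -0.0203 -0.0061 0.001 0 0; 0.3 0 0 0 0 0 0; 0.3 0 0 0 0 0 0
left [0. 0. 0.]
```

{"op": "play_rows", "data": {"moves": "0 0 -0.020 -0.004 0.001 0 0; -0.5 0 -0.028 0 0.001 0 0; -1 0 -0.024 0 0.001 0 0; -1 0 -0.010 0 0 0 0; -1 0 0 0 0 0 0", "grip_force": 40}}

```text
time_s: 11.97
tcp_pos: [455.9, 28.0, 86.3]
eef_rot: [0.005, 0.699, 0.716, 0.004]
contact_force: [0.1, -0.0, -0.0]
gripper_width: 0.1
```

```bash
python3 jf.py 12 ; python3 look.py b;  python3 -c "
from st import *; x,y=w(-148,0)
from plan import go
go(x,y,38,np.pi/2+Y,-1,30,.08)"
```

```text
t 12.12 tcp [458.2  28.   86.2] psi 1.595 tilt [ 0.0128 -0.0011] F [ 0.1 -0.6 -0.9] w 0.0 q [-0.02  0.32  1.93 -0.    0.87 -1.61]
-1 -0.0001 -0.0036 0.0298 0.008 0.001 0; -1 -0.0001 -0.0021 0.0184 0.005 0.001 0; -1 0 0 0 0 0 0; -1 0 0 0 0 0 0; -1 0 0 0 0 0 0
left [0. 0. 0.]Traceback (most recent call last):
  File "jf.py", line 20, in <module>
    if __name__=="__main__": run(float(sys.argv[1]),sys.argv[2:] or ("side",))
                             ~~~^^^^^^^^^^^^^^^^^^^^^^^^^^^^^^^^^^^^^^^^^^^^^^
  File "jf.py", line 12, in run
    pj=fit([c],p1,lambda c,p:hull_edges(c,p,box(z0,z0+28)),half)
  File "fit.py", line 36, in fit
    s=least_squares(f,p,x_scale=[1,1,.01],loss="soft_l1",f_scale=.5); p=s.x
    return func(*args, **kwargs)
    vector_fun = VectorFunction(
        fun_wrapped,
    ...<6 lines>...
        workers=workers
    )
    self._update_fun()
    ~~~~~~~~~~~~~~~~^^
    self.f = self.fun_wrapped(xp_copy(self.x))
             ~~~~~~~~~~~~~~~~^^^^^^^^^^^^^^^^^
    return np.atleast_1d(self.fun(x))
                         ~~~~~~~~^^^
    return self.f(x, *self.args, **self.kwargs)
           ~~~~~~^^^^^^^^^^^^^^^^^^^^^^^^^^^^^^
  File "fit.py", line 35, in f
    return np.concatenate(r)
           ~~~~~~~~~~~~~~^^^
ValueError: need at least one array to concatenate
```

View pics/side_b.png

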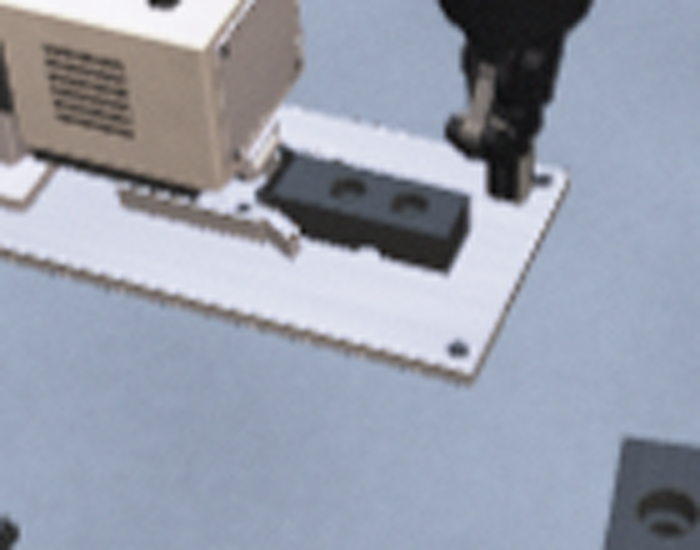

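```bash
python3 -c "
from jf import *
run(12,('side',),[542,29.7,.0245],(4,3))"
```

```text
side st [6.01842e+02 2.92720e+01 1.90000e-02] 0.24 81 jaw [5.42995e+02 2.79330e+01 1.70000e-02] 0.2 97
 rel centre [-5.8862e+01 -2.3800e-01 -1.0000e-03]  tcp in st(mean) [-142.8    0.3]
jf_side_1211.png
```

{"op": "play_rows", "data": {"moves": "-1 0 -0.003 0.020 0.004 0 0; -1 0 -0.002 0.014 0.003 0 0; -1 0 0 0.008 0.002 0 0; -1 0 0 0.003 0 0 0; -1 0 0 0 0 0 0"}}

```text
time_s: 12.58
tcp_pos: [457.6, 27.8, 39.7]
eef_rot: [0.003, 0.699, 0.716, 0.002]
contact_force: [-0.1, 0.6, 0.5]
gripper_width: -0.3
```

```bash
  python3 -c "
from st import *; x,y=w(-130,0)
from plan import go
go(x,y,37,np.pi/2+Y,-1,5,.08)"
```

```text
t 12.58 tcp [457.6  27.8  39.7] psi 1.595 tilt [ 0.0061 -0.0014] F [-0.1  0.6  0.5] w -0.3 q [-0.02  0.41  1.95 -0.    0.77 -1.61]
-1 0 0.0049 0.001 0.002 0.001 0; -1 0 0.0049 0.001 0.002 0.001 0; -1 0 0.0035 0.0007 0.002 0 0; -1 0 0 0 0 0 0; -1 0 0 0 0 0 0
left [0. 0. 0.]
```

{"op": "play_rows", "data": {"moves": "-1 0 0 0.001 0.002 0.001 0; -1 0 0.003 0.001 0.002 0.001 0; -1 0 0.003 0 0 0 0; -1 0 0.003 0 0 0 0; -1 0 0 0 0 0 0"}}

```text
time_s: 13.0
tcp_pos: [469.3, 28.0, 39.3]
eef_rot: [0.001, 0.699, 0.716, 0.002]
contact_force: [0.3, -0.3, -0.3]
gripper_width: -0.1
```

{"op": "play_rows", "data": {"moves": "-1 0 0.002 0 0 0 0; -1 0 0.002 0 0 0 0; -1 0 0.002 0 0 0 0; -1 0 0.002 0 0 0 0; -1 0 0 0 0 0 0"}}

```text
time_s: 13.42
tcp_pos: [477.5, 28.2, 39.8]
eef_rot: [0.001, 0.699, 0.716, 0.001]
contact_force: [-0.5, 0.1, -0.6]
gripper_width: -0.1
```

```bash
  python3 -c "
from st import *; x,y=w(-130,0)
from plan import go
go(x,y,37.5,np.pi/2+Y,-1,5,.08)"
```

```text
t 13.42 tcp [477.5  28.2  39.8] psi 1.595 tilt [0.0025 0.0007] F [-0.5  0.1 -0.6] w -0.1 q [-0.02  0.45  1.89  0.    0.8  -1.61]
-1 0 -0.0047 0.0016 0.002 0 0; -1 0 -0.0018 0.0006 0.001 0 0; -1 0 0 0 0 0 0; -1 0 0 0 0 0 0; -1 0 0 0 0 0 0
left [0. 0. 0.]
```

{"op": "play_rows", "data": {"moves": "-1 0 0.002 0.0005 0 0 0; -1 0 0.002 0.0005 0 0 0; -1 0 0.0015 0.0005 0 0 0; -1 0 0.0015 0.0005 0 0 0; -1 0 0.0015 0 0 0 0"}}

```text
time_s: 13.83
tcp_pos: [481.3, 28.5, 36.8]
eef_rot: [-0.005, 0.698, 0.716, -0.004]
contact_force: [-15.1, -1.6, 10.1]
gripper_width: 0.2
```

{"op": "play_rows", "data": {"moves": "-1 0 0.0015 0.0003 0 0 0; -1 0 0.0015 0 0 0 0; -1 0 0.0015 0 0 0 0; -1 0 0.0015 0 0 0 0; -1 0 0.0015 0 0 0 0"}}

```text
time_s: 14.25
tcp_pos: [481.2, 28.5, 34.9]
eef_rot: [-0.012, 0.698, 0.716, -0.012]
contact_force: [-14.7, -1.0, 11.3]
gripper_width: -0.1
```

{"op": "play_rows", "data": {"moves": "-1 0 -0.003 -0.002 0 0 0; -1 0 -0.002 -0.002 0 0 0; -1 0 0 -0.002 0 0 0; -1 0 0 0 0 0 0; -1 0 0 0 0 0 0"}}

```text
time_s: 14.67
tcp_pos: [476.6, 28.4, 41.7]
eef_rot: [-0.012, 0.698, 0.716, -0.012]
contact_force: [-0.8, 0.9, -0.8]
gripper_width: 0.0
```

```bash
  python3 -c "
from st import *; x,y=w(-126,0)
from plan import go
go(x,y,43,np.pi/2+Y,-1,5,.02)"; python3 -c "
from jf import *
run(12,('side',),[542,29.7,.0245],(4,3))"
```

```text
t 14.67 tcp [476.6  28.4  41.7] psi 1.596 tilt [-0.0331  0.0001] F [-0.8  0.9 -0.8] w 0.0 q [-0.02  0.46  1.87 -0.    0.85 -1.61]
-1 -0.0001 -0.001 -0.0007 -0.02 -0.001 0; -1 -0.0001 -0.0007 -0.0005 -0.013 0 0; -1 0 0 0 0 0 0; -1 0 0 0 0 0 0; -1 0 0 0 0 0 0
left [0. 0. 0.]
side st [6.01839e+02 2.92550e+01 1.90000e-02] 0.24 80 jaw [5.33382e+02 2.78230e+01 1.90000e-02] 0.33 64
 rel centre [-6.8471e+01 -1.3600e-01  1.0000e-03]  tcp in st(mean) [-124.3    0.2]
jf_side_1466.png
```

{"op": "play_rows", "data": {"moves": "-1 0 0 -0.001 -0.018 0 0; -1 0 0 0 -0.012 0 0; -1 0 0 0 -0.003 0 0; -1 0 0 0 0 0 0; -1 0 0 0 0 0 0"}}

```text
time_s: 15.13
tcp_pos: [476.9, 28.4, 42.8]
eef_rot: [0.001, 0.698, 0.716, 0.002]
contact_force: [-0.2, 0.3, -0.9]
gripper_width: 0.2
```

```bash
python3 look.py c;  python3 -c "
from st import *; x,y=w(-126,0)
from plan import go
go(x,y,43,np.pi/2+Y,-1,5,.02)"
```

```text
t 15.23 tcp [476.9  28.4  42.8] psi 1.595 tilt [0.0041 0.001 ] F [ 0.1 -0.5  0.1] w -0.1 q [-0.02  0.44  1.9   0.    0.8  -1.61]
-1 -0.0002 -0.002 -0.0002 0.004 -0.001 0; -1 0 0 0 0 0 0; -1 0 0 0 0 0 0; -1 0 0 0 0 0 0; -1 0 0 0 0 0 0
left [0. 0. 0.]
```

View pics/side_c.png

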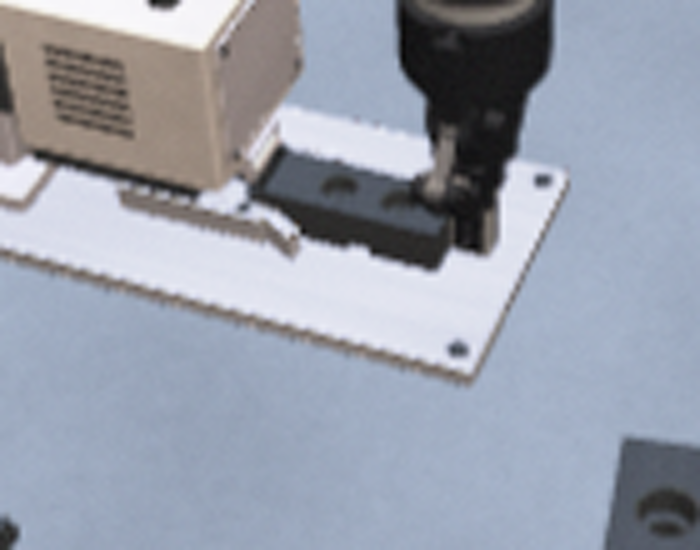

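{"op": "play_rows", "data": {"moves": "-1 0 0.002 0 0 0 0; -1 0 0.002 0 0 0 0; -1 0 0.002 0 0 0 0; -1 0 0.002 0 0 0 0; -1 0 0.002 0 0 0 0"}}

```text
time_s: 15.65
tcp_pos: [482.3, 28.6, 41.8]
eef_rot: [-0.004, 0.698, 0.716, -0.004]
contact_force: [-17.6, -0.7, 13.1]
gripper_width: 0.6
```

```bash
 python3 -c "
from st import *; x,y=w(-110,0)
from plan import go
go(x,y,43,np.pi/2+Y,-1,2,.02)"
```

```text
t 15.65 tcp [482.3  28.6  41.8] psi 1.596 tilt [-0.0118  0.0007] F [-17.6  -0.7  13.1] w 0.6 q [-0.02  0.46  1.87  0.    0.83 -1.61]
-1 -0.0001 0.002 -0.0003 -0.003 0 0; -1 -0.0001 0.002 -0.0003 -0.003 0 0; -1 -0.0001 0.002 -0.0003 -0.003 0 0; -1 -0.0001 0.002 -0.0003 -0.003 0 0; -1 0 0.0007 -0.0001 -0.001 0 0
left [0. 0. 0.]
```

{"op": "play_rows", "data": {"moves": "-1 0 0.002 -0.001 -0.003 0 0; -1 0 0.002 -0.001 -0.003 0 0; -1 0 0.002 -0.001 -0.003 0 0; -1 0 0.002 -0.0005 -0.003 0 0; -1 0 0.002 -0.0005 -0.003 0 0"}}

```text
time_s: 16.07
tcp_pos: [484.3, 29.0, 41.7]
eef_rot: [-0.008, 0.698, 0.716, -0.007]
contact_force: [-17.4, -1.1, 12.3]
gripper_width: -0.4
```

```bash
 python3 -c "
from st import *; x,y=w(-110,0)
from plan import go
go(x,y,43,np.pi/2+Y,-1,2,.02)"
```

```text
t 16.07 tcp [484.3  29.   41.7] psi 1.596 tilt [-0.0225  0.0011] F [-17.4  -1.1  12.3] w -0.4 q [-0.02  0.47  1.86  0.    0.84 -1.61]
-1 -0.0002 0.0019 -0.0004 -0.007 0 0; -1 -0.0002 0.002 -0.0004 -0.007 0 0; -1 -0.0002 0.002 -0.0004 -0.007 0 0; -1 -0.0001 0.0007 -0.0001 -0.002 0 0; -1 0 0 0 0 0 0
left [0. 0. 0.]
```

{"op": "play_rows", "data": {"moves": "-1 0 0.0005 -0.002 -0.012 0 0; -1 0 0.0005 -0.002 -0.010 0 0; -1 0 0.001 -0.002 -0.008 0 0; -1 0 0.001 -0.001 -0.006 0 0; -1 0 0.001 -0.001 -0.004 0 0"}}

```text
time_s: 16.48
tcp_pos: [484.6, 29.1, 47.4]
eef_rot: [0.002, 0.698, 0.716, 0.003]
contact_force: [-6.9, -0.7, -3.0]
gripper_width: 0.0
```

```bash
 python3 -c "
from st import *; x,y=w(-110,0)
from plan import go
go(x,y,43,np.pi/2+Y,-1,2,.02)"; python3 look.py d
```

```text
t 16.48 tcp [484.6  29.1  47.4] psi 1.596 tilt [0.0065 0.0022] F [-6.9 -0.7 -3. ] w 0.0 q [-0.02  0.44  1.87  0.    0.82 -1.61]
-1 -0.0002 0.0016 0.0012 0.002 -0.001 0; -1 -0.0002 0.0016 0.0011 0.002 -0.001 0; -1 -0.0002 0.0016 0.0011 0.002 -0.001 0; -1 -0.0002 0.0014 0.001 0.002 0 0; -1 0 0 0 0 0 0
left [0. 0. 0.]
```

View pics/side_d.png

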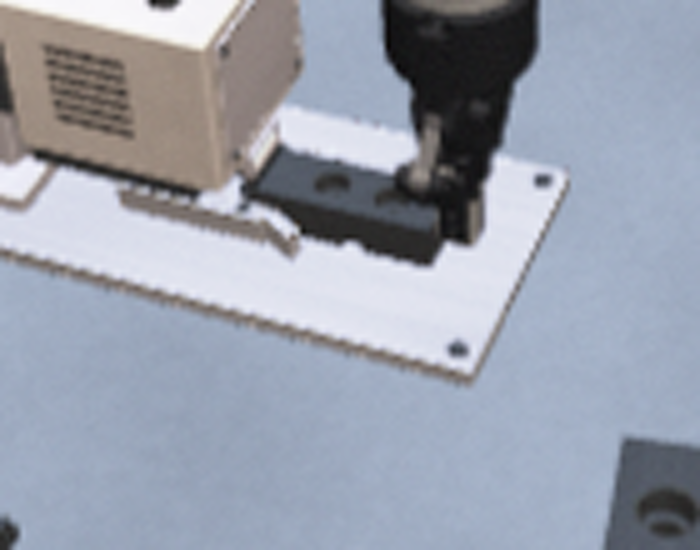

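{"op": "play_rows", "data": {"moves": "-1 0 0.002 -0.0005 -0.002 0 0; -1 0 0.002 -0.001 -0.003 0 0; -1 0 0.002 -0.001 -0.004 0 0; -1 0 0.002 -0.001 -0.004 0 0; -1 0 0.002 -0.001 -0.004 0 0"}}

```text
time_s: 17.0
tcp_pos: [489.8, 29.4, 49.3]
eef_rot: [0.003, 0.698, 0.716, 0.004]
contact_force: [-6.6, -0.3, -2.9]
gripper_width: 0.0
```

```bash
 python3 -c "
from st import *; x,y=w(-110,0)
from plan import go
go(x,y,43,np.pi/2+Y,-1,2,.02)"
```

```text
t 17.0 tcp [489.8  29.4  49.3] psi 1.596 tilt [0.0099 0.0027] F [-6.6 -0.3 -2.9] w 0.0 q [-0.02  0.45  1.86  0.    0.82 -1.61]
-1 -0.0003 0.0003 0.002 0.003 -0.001 0; -1 -0.0003 0.0003 0.002 0.003 -0.001 0; -1 -0.0003 0.0003 0.002 0.003 -0.001 0; -1 -0.0001 0.0001 0.0004 0.001 0 0; -1 0 0 0 0 0 0
left [0. 0. 0.]
```

{"op": "play_rows", "data": {"moves": "-1 0 0.002 -0.0003 -0.001 0 0; -1 0 0.002 -0.0003 -0.001 0 0; -1 0 0.002 -0.0003 -0.001 0 0; -1 0 0.002 -0.0003 -0.001 0 0; -1 0 0.002 -0.0003 -0.001 0 0"}}

```text
time_s: 17.42
tcp_pos: [494.9, 29.6, 47.9]
eef_rot: [-0.001, 0.698, 0.716, 0.001]
contact_force: [-8.0, -1.4, -3.2]
gripper_width: -0.3
```

```bash
 python3 -c "
from st import *; x,y=w(-110,0)
from plan import go
go(x,y,43,np.pi/2+Y,-1,2,.02)"
```

```text
t 17.42 tcp [494.9  29.6  47.9] psi 1.596 tilt [0.0002 0.0027] F [-8.  -1.4 -3.2] w -0.3 q [-0.02  0.46  1.84  0.    0.84 -1.61]
-1 -0.0003 -0.0013 0.0015 0 -0.001 0; -1 -0.0003 -0.0013 0.0015 0 -0.001 0; -1 -0.0003 -0.0013 0.0015 0 -0.001 0; -1 -0.0001 -0.0002 0.0003 0 0 0; -1 0 0 0 0 0 0
left [0. 0. 0.]
```

{"op": "play_rows", "data": {"moves": "-1 -0.0001 0.002 -0.0003 -0.002 0 0; -1 -0.0001 0.002 -0.0003 -0.002 0 0; -1 -0.0001 0.002 -0.0003 -0.002 0 0; -1 -0.0001 0.002 -0.0003 -0.002 0 0; -1 -0.0001 0.002 -0.0003 -0.002 0 0"}}

```text
time_s: 17.83
tcp_pos: [499.8, 29.2, 46.0]
eef_rot: [-0.003, 0.698, 0.716, -0.001]
contact_force: [-6.6, -0.2, -3.3]
gripper_width: 0.0
```

{"op": "play_rows", "data": {"moves": "-1 -0.0001 0.002 -0.0003 -0.002 0 0; -1 -0.0001 0.002 -0.0003 -0.002 0 0; -1 -0.0001 0.002 -0.0003 -0.002 0 0; -1 -0.0001 0.002 -0.0003 -0.002 0 0; -1 -0.0001 0.002 -0.0003 -0.002 0 0"}}

```text
time_s: 18.25
tcp_pos: [504.7, 29.0, 45.0]
eef_rot: [-0.005, 0.698, 0.716, -0.003]
contact_force: [-10.9, -0.9, 4.9]
gripper_width: 0.2
```

```bash
 python3 -c "
from st import *; x,y=w(-90,0)
from plan import go
go(x,y,47,np.pi/2+Y,-1,2,.02)"; python3 look.py e
```

```text
t 18.25 tcp [504.7  29.   45. ] psi 1.597 tilt [-0.0109  0.0031] F [-10.9  -0.9   4.9] w 0.2 q [-0.02  0.49  1.81  0.    0.86 -1.62]
-1 0 0.0019 -0.0006 -0.003 -0.001 0; -1 0 0.0019 -0.0006 -0.003 -0.001 0; -1 0 0.0019 -0.0006 -0.003 -0.001 0; -1 0 0.0005 -0.0002 -0.001 0 0; -1 0 0 0 0 0 0
left [0. 0. 0.]
```

View pics/side_e.png

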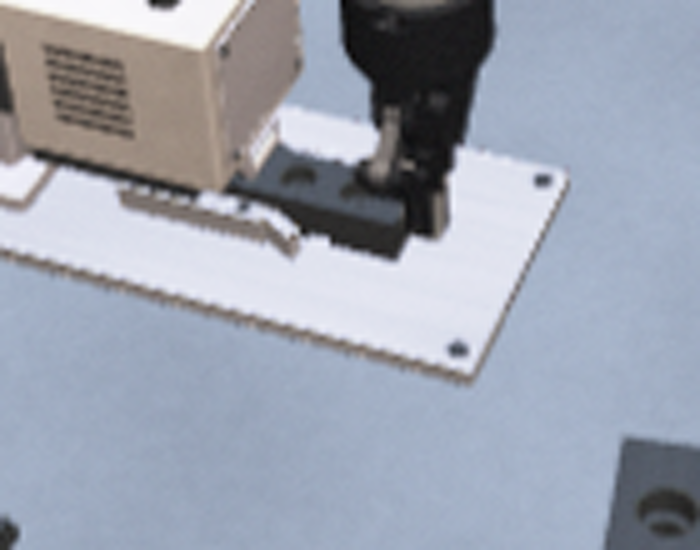

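{"op": "play_rows", "data": {"moves": "-1 0 0.002 -0.0006 -0.004 0 0; -1 0 0.002 -0.0006 -0.004 0 0; -1 0 0.002 -0.0006 -0.003 0 0; -1 0 0.002 -0.0005 -0.003 0 0; -1 0 0.002 -0.0005 -0.003 0 0"}}

```text
time_s: 18.77
tcp_pos: [509.9, 29.2, 45.0]
eef_rot: [-0.004, 0.698, 0.716, -0.002]
contact_force: [-11.3, -0.9, 3.2]
gripper_width: 0.0
```

```bash
 python3 -c "
from st import *; x,y=w(-80,0)
from plan import go
go(x,y,47,np.pi/2+Y,-1,2,.02)"
```

```text
t 18.77 tcp [509.9  29.2  45. ] psi 1.597 tilt [-0.0078  0.0034] F [-11.3  -0.9   3.2] w 0.0 q [-0.02  0.5   1.8   0.    0.86 -1.62]
-1 0 0.002 -0.0004 -0.001 -0.001 0; -1 0 0.002 -0.0004 -0.001 -0.001 0; -1 0 0.002 -0.0004 -0.001 -0.001 0; -1 0 0.002 -0.0004 -0.001 -0.001 0; -1 0 0.002 -0.0004 -0.001 -0.001 0
left [1.1 0.  0.2]
```

{"op": "play_rows", "data": {"moves": "-1 0 0.002 -0.0007 -0.004 -0.001 0; -1 0 0.002 -0.0007 -0.004 -0.001 0; -1 0 0.002 -0.0007 -0.003 0 0; -1 0 0.002 -0.0006 -0.003 0 0; -1 0 0.002 -0.0006 -0.003 0 0"}}

```text
time_s: 19.18
tcp_pos: [513.7, 29.2, 45.0]
eef_rot: [-0.004, 0.698, 0.716, -0.003]
contact_force: [-13.5, -0.9, 4.2]
gripper_width: -0.1
```

```bash
 python3 -c "
from st import *; x,y=w(-80,0)
from plan import go
go(x,y,47,np.pi/2+Y,-1,2,.02)"
```

```text
t 19.18 tcp [513.7  29.2  45. ] psi 1.597 tilt [-0.0092  0.0014] F [-13.5  -0.9   4.2] w -0.1 q [-0.01  0.5   1.78  0.    0.86 -1.61]
-1 0 0.0019 -0.0006 -0.002 0 0; -1 0 0.0019 -0.0006 -0.002 0 0; -1 0 0.0019 -0.0005 -0.002 0 0; -1 0 0.0014 -0.0004 -0.002 0 0; -1 0 0 0 0 0 0
left [0. 0. 0.]
```

{"op": "play_rows", "data": {"moves": "-1 0 0.002 -0.0008 -0.004 0 0; -1 0 0.002 -0.0008 -0.004 0 0; -1 0 0.002 -0.0008 -0.004 0 0; -1 0 0.002 -0.0007 -0.003 0 0; -1 0 0.002 -0.0007 -0.003 0 0"}}

```text
time_s: 19.6
tcp_pos: [515.4, 29.2, 45.1]
eef_rot: [-0.006, 0.698, 0.716, -0.005]
contact_force: [-18.5, -0.8, 6.2]
gripper_width: 0.1
```

```bash
 python3 -c "
from st import *; x,y=w(-80,0)
from plan import go
go(x,y,47,np.pi/2+Y,-1,2,.02)"
```

```text
t 19.6 tcp [515.4  29.2  45.1] psi 1.597 tilt [-0.0154  0.0014] F [-18.5  -0.8   6.2] w 0.1 q [-0.01  0.51  1.78  0.    0.87 -1.61]
-1 0 0.0019 -0.0007 -0.005 -0.001 0.001; -1 0 0.0019 -0.0007 -0.005 -0.001 0.001; -1 0 0.0017 -0.0006 -0.005 -0.001 0.001; -1 0 0 0 0 0 0; -1 0 0 0 0 0 0
left [0. 0. 0.]
```

```bash
python3 look.py f; python3 -c "
from jf import *
for x0 in (578,584,590):
  run(12,('side',),[x0,30.5,.0245],(2,2))"
```

```text
side st [6.01942e+02 2.91690e+01 2.20000e-02] 0.24 82 jaw [ 5.75246e+02  2.73330e+01 -5.00000e-03] 0.18 64
 rel centre [-26.729  -1.249  -0.027]  tcp in st(mean) [-85.5   0.1]
jf_side_1970.png
side st [6.01875e+02 2.91350e+01 2.20000e-02] 0.24 81 jaw [ 5.80749e+02  2.68930e+01 -4.00000e-03] 0.57 71
 rel centre [-21.169  -1.781  -0.026]  tcp in st(mean) [-85.5   0.1]
jf_side_1975.png
side st [6.01931e+02 2.91340e+01 2.20000e-02] 0.25 81 jaw [ 5.93239e+02  2.78130e+01 -7.00000e-03] 0.31 60
 rel centre [-8.718 -1.131 -0.028]  tcp in st(mean) [-85.5   0.1]
jf_side_1980.png
```

View pics/side_f.png

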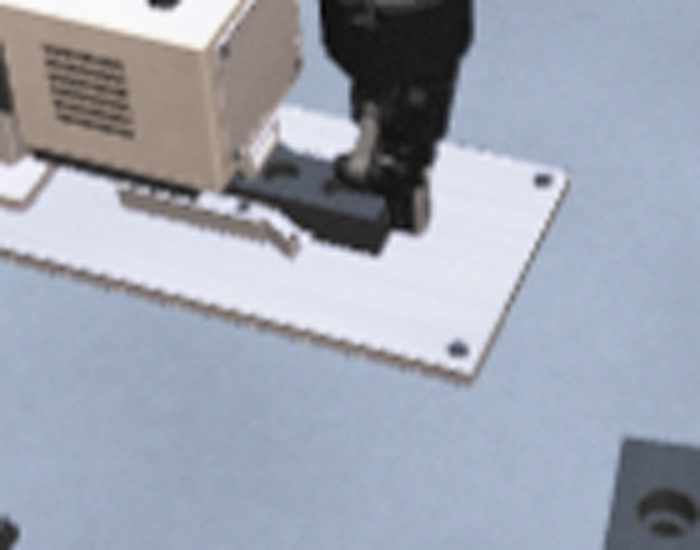

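```bash
python3 - <<'E'
from cell import cams,r
from h import *
from st import *
c=cams.camera("side")
for n,(u,v) in {"b":(447,271),"d":(432,265),"e":(401,260),"f":(382,255)}.items():
    p=back(c,[[230+(u+.5)/5-.5,160+(v+.5)/5-.5]],12)[0]; print(n,p.round(1),inv(*p[:2]).round(1))
print(r.get_state()["contact_force"],r.get_state()["tcp_pos"])
E
```

```text
b [488.1  42.3  12. ] [-112.5   13.8]
d [497.3  41.   12. ] [-103.3   12.3]
e [514.2  43.4  12. ] [-86.3  14.3]
f [525.3  43.6  12. ] [-75.3  14.2]
[-17.1223675   -0.99277588   6.26352347] [515.38106668  29.20775107  45.05528296]
```

{"op": "play_rows", "data": {"moves": "-1 0 0.002 -0.001 -0.006 0 0; -1 0 0.002 -0.001 -0.006 0 0; -1 0 0.002 -0.001 -0.006 0 0; -1 0 0.002 -0.001 -0.006 0 0; -1 0 0.002 -0.001 -0.006 0 0"}}

```text
time_s: 20.32
tcp_pos: [515.4, 29.2, 45.1]
eef_rot: [-0.005, 0.698, 0.716, -0.004]
contact_force: [-14.5, -1.8, 0.7]
gripper_width: 0.1
```

```bash
 python3 -c "
from st import *; x,y=w(-80,0)
from plan import go
go(x,y,47,np.pi/2+Y,-1,2,.02)"
```

```text
t 20.32 tcp [515.4  29.2  45.1] psi 1.597 tilt [-0.0135  0.0017] F [-14.5  -1.8   0.7] w 0.1 q [-0.01  0.51  1.78  0.    0.87 -1.61]
-1 0 0.0019 -0.0007 -0.005 -0.001 0.001; -1 0 0.0019 -0.0007 -0.005 -0.001 0.001; -1 0 0.0018 -0.0006 -0.004 -0.001 0.001; -1 0 0 0 0 0 0; -1 0 0 0 0 0 0
left [0. 0. 0.]
```

{"op": "play_rows", "data": {"moves": "-1 0 0.0025 -0.001 -0.006 0 0; -1 0 0.0025 -0.001 -0.006 0 0; -1 0 0.0025 -0.001 -0.006 0 0; -1 0 0.0025 -0.001 -0.006 0 0; -1 0 0.0025 -0.001 -0.006 0 0"}}

```text
time_s: 20.73
tcp_pos: [515.5, 29.2, 45.1]
eef_rot: [-0.007, 0.697, 0.717, -0.006]
contact_force: [-19.2, -1.9, 4.0]
gripper_width: 0.0
```

```bash
 python3 -c "
from st import *; x,y=w(-80,0)
from plan import go
go(x,y,47,np.pi/2+Y,-1,2,.02)"
```

```text
t 20.73 tcp [515.5  29.2  45.1] psi 1.598 tilt [-0.0187  0.0018] F [-19.2  -1.9   4. ] w 0.0 q [-0.02  0.51  1.77  0.    0.88 -1.61]
-1 0 0.0019 -0.0007 -0.006 -0.001 0.001; -1 0 0.0019 -0.0007 -0.006 -0.001 0.001; -1 0 0.0017 -0.0006 -0.006 -0.001 0.001; -1 0 0 0 0 0 0; -1 0 0 0 0 0 0
left [0. 0. 0.]
```

{"op": "play_rows", "data": {"moves": "-1 0 0.0028 -0.0012 -0.007 0 0; -1 0 0.0028 -0.0012 -0.007 0 0; -1 0 0.0028 -0.0012 -0.007 0 0; -1 0 0.0028 -0.0012 -0.007 0 0; -1 0 0.0028 -0.0012 -0.007 0 0"}}

```text
time_s: 21.15
tcp_pos: [515.5, 29.2, 45.2]
eef_rot: [-0.009, 0.697, 0.717, -0.007]
contact_force: [-20.8, -2.3, 4.0]
gripper_width: 0.0
```

```bash
 python3 -c "
from st import *; x,y=w(-80,0)
from plan import go
go(x,y,47,np.pi/2+Y,-1,2,.02)"
```

```text
t 21.15 tcp [515.5  29.2  45.2] psi 1.598 tilt [-0.0233  0.002 ] F [-20.8  -2.3   4. ] w 0.0 q [-0.02  0.51  1.77  0.    0.88 -1.61]
-1 0 0.0019 -0.0007 -0.008 -0.001 0.001; -1 0 0.0019 -0.0007 -0.008 -0.001 0.001; -1 0 0.0016 -0.0006 -0.007 -0.001 0.001; -1 0 0 0 0 0 0; -1 0 0 0 0 0 0
left [0. 0. 0.]
```

{"op": "play_rows", "data": {"moves": "-1 0 -0.003 0 0 0 0; -1 0 -0.006 0 0.008 0 0; -1 0 -0.012 0 0.008 0 0; -1 0 -0.020 -0.010 0.005 0 0; -1 0 -0.020 -0.010 0 0 0"}}

```text
time_s: 21.57
tcp_pos: [455.3, 27.3, 67.0]
eef_rot: [-0.016, 0.697, 0.717, -0.015]
contact_force: [0.7, 0.0, 0.4]
gripper_width: -0.1
```

```bash
python3 -c "
from jf import *
run(12,('side',),[579,30.5,.0245],(3,2))
run(12,('side',),[576,30.5,.0245],(3,2))
from plan import go
x,y=w(-160,0)
go(x,y,70,np.pi/2+Y,-1,20,.02)"; python3 look.py g
```

```text
side st [6.02508e+02 2.92180e+01 2.20000e-02] 0.26 79 jaw [ 5.83177e+02  2.81490e+01 -2.10000e-02] 0.27 91
 rel centre [-19.351  -0.641  -0.043]  tcp in st(mean) [-145.6   -0.3]
jf_side_2156.png
side st [6.02788e+02 2.90140e+01 2.70000e-02] 0.3 80 jaw [ 5.83019e+02  2.83910e+01 -1.80000e-02] 0.21 86
 rel centre [-19.779  -0.096  -0.044]  tcp in st(mean) [-148.    -0.2]
jf_side_2161.png
t 21.67 tcp [454.7  27.4  68. ] psi 1.598 tilt [-0.0425  0.0014] F [ 0.6 -0.4  0.4] w -0.1 q [-0.02  0.37  1.92  0.    0.89 -1.62]
-1 0.0001 -0.0065 -0.0007 -0.02 -0.001 0.001; -1 0.0001 -0.0065 -0.0008 -0.02 -0.001 0.001; -1 0 -0.0009 -0.0001 -0.003 0 0; -1 0 0 0 0 0 0; -1 0 0 0 0 0 0
left [0. 0. 0.]
```

View pics/side_g.png

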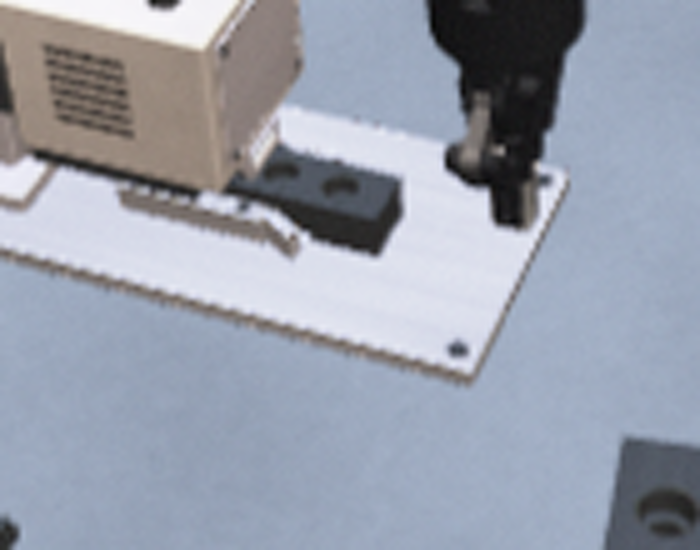

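{"op": "play_rows", "data": {"moves": "-1 0 -0.010 -0.020 -0.020 0 0; -1 0 -0.020 -0.030 -0.015 0 0; -1 0 -0.020 -0.035 0 0 0; -1 0 -0.020 -0.035 0 0 0; -1 0 -0.010 -0.020 0 0 0"}}

```text
time_s: 22.18
tcp_pos: [378.6, 24.7, 208.7]
eef_rot: [-0.005, 0.697, 0.717, -0.003]
contact_force: [-0.5, -0.4, 1.8]
gripper_width: 0.1
```

```bash
cat > jf2.py <<'E'
from jf import *
def he(c,p):
    out=[]
    for a,b in hull_edges(c,p,box(12,40)):
        if abs(a[0]-b[0])>50:
            lo,hi=(a,b) if a[0]<b[0] else (b,a); hi=lo+(hi-lo)*(38/110); out.append((lo,hi))
        else: out.append((a,b))
    return out
for n in("side","top"):
    c=cams.camera(n); ps=fit([c],[600.9,31.2,.0245],lambda c,p:edges_rect(),(4,3,3))[0]
    try:
        pj=fit([c],[582,30.5,.02],he,(4,3,2)); a=.0245; d=pj[0]-ps
        print(n,ps.round(3),pj[0].round(3),pj[1:],"rel",np.round([np.cos(a)*d[0]+np.sin(a)*d[1],-np.sin(a)*d[0]+np.cos(a)*d[1],d[2]],3))
    except Exception as e: print(n,e)
print(r.get_state()["tcp_pos"],r.get_state()["time_s"])
E
python3 jf2.py; python3 look.py h
```

```text
side [6.01976e+02 2.91890e+01 2.10000e-02] [5.8297e+02 2.9465e+01 2.5000e-02] (np.float64(0.24856732937402792), 100) rel [-1.8994e+01  7.4200e-01  4.0000e-03]
top [6.00256e+02 3.12040e+01 2.20000e-02] [5.80436e+02 3.21840e+01 2.30000e-02] (np.float64(0.2550532842044315), 125) rel [-1.979e+01  1.466e+00  2.000e-03]
[379.99061883  24.65519173 209.19719253] 22.2833
```

View pics/top_h.png

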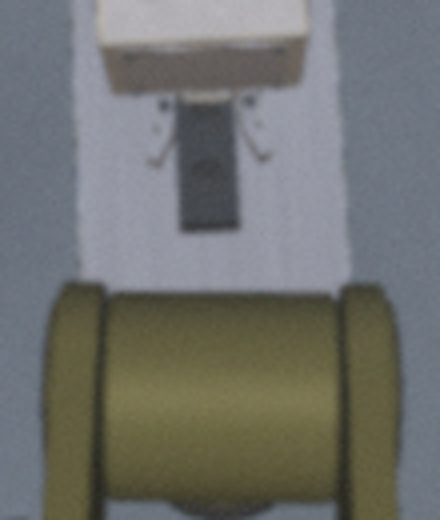

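View pics/side_h.png

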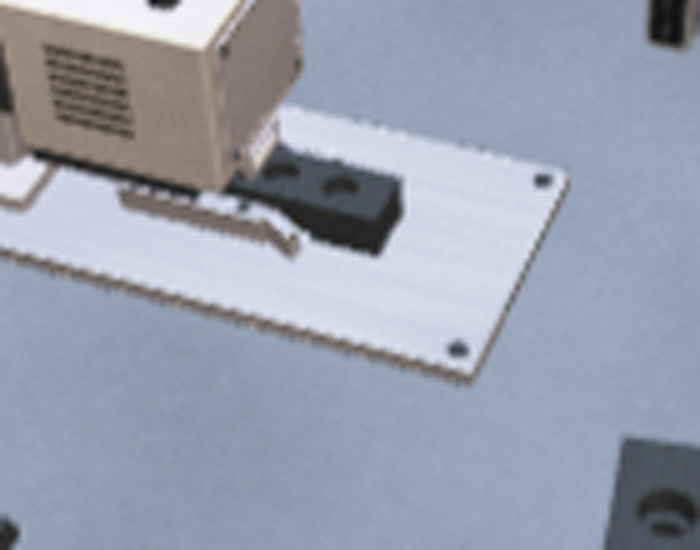

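```bash
python3 -c "
from st import *
from plan import go
x,y=w(-112,0)
go(x,y,60,np.pi/2+Y,-1,35,.02)"
```

```text
t 22.38 tcp [379.7  24.7 205.9] psi 1.598 tilt [-0.0137  0.0027] F [-0.3  0.2 -1.1] w 0.0 q [-0.03 -0.03  2.01  0.    1.17 -1.63]
-1 0.0001 0.0214 0.0277 -0.003 -0.001 0.001; -1 0.0001 0.0213 0.0278 -0.003 -0.001 0.001; -1 0.0001 0.0212 0.0278 -0.003 -0.001 0.001; -1 0.0002 0.0211 0.0279 -0.003 -0.001 0.001; -1 0.0002 0.0211 0.0279 -0.003 -0.001 0.001
left [ 4.4  0.2 -5.9]
```

{"op": "play_rows", "data": {"moves": "-1 0 0.016 0.027 -0.003 -0.001 0.001; -1 0 0.018 0.028 -0.003 -0.001 0.001; -1 0 0.018 0.028 -0.003 -0.001 0.001; -1 0 0.018 0.024 -0.003 -0.001 0.001; -1 0 0.008 0.010 -0.003 -0.001 0.001"}}

```text
time_s: 22.8
tcp_pos: [461.6, 26.9, 79.4]
eef_rot: [0.002, 0.699, 0.715, -0.0]
contact_force: [0.4, -0.1, 0.2]
gripper_width: 0.2
```

```bash
python3 -c "
from st import *
from plan import go
x,y=w(-100,0)
go(x,y,47,np.pi/2+Y,-1,15,.02)"
```

```text
t 22.8 tcp [461.6  26.9  79.4] psi 1.593 tilt [ 0.0022 -0.0022] F [ 0.4 -0.1  0.2] w 0.2 q [-0.02  0.34  1.92 -0.    0.87 -1.61]
-1 0.0003 0.0116 0.0096 0.001 0.001 -0.001; -1 0.0003 0.0116 0.0096 0.001 0.001 -0.001; -1 0.0003 0.0116 0.0095 0.001 0.001 -0.001; -1 0.0001 0.0047 0.0038 0 0 0; -1 0 0 0 0 0 0
left [0. 0. 0.]
```

{"op": "play_rows", "data": {"moves": "-1 0.0004 0.009 0.010 0.001 0.001 -0.001; -1 0.0004 0.010 0.010 0.001 0.001 -0.001; -1 0.0004 0.010 0.008 0.001 0.001 0; -1 0 0.006 0.004 0 0 0; -1 0 0 0 0 0 0"}}

```text
time_s: 23.22
tcp_pos: [496.2, 29.0, 33.6]
eef_rot: [-0.008, 0.699, 0.715, -0.007]
contact_force: [-38.1, -2.2, 98.7]
gripper_width: 0.0
```

```bash
python3 -c "
from st import *
from plan import go
x,y=w(-90,0)
go(x,y,46.5,np.pi/2+Y,-1,3,.02)"
```

```text
t 23.22 tcp [496.2  29.   33.6] psi 1.595 tilt [-0.0224  0.001 ] F [-38.1  -2.2  98.7] w 0.0 q [-0.02  0.5   1.83  0.    0.84 -1.61]
-1 -0.0001 0.0022 -0.002 -0.003 0 0; -1 -0.0001 0.0022 -0.002 -0.003 0 0; -1 -0.0001 0.0022 -0.002 -0.003 0 0; -1 -0.0001 0.0022 -0.002 -0.003 0 0; -1 -0.0001 0.0022 -0.002 -0.003 0 0
left [ 3.4 -0.   3. ]
```

{"op": "play_rows", "data": {"moves": "-1 0 -0.002 -0.004 0 0 0; -1 0 -0.001 -0.005 -0.004 0 0; -1 0 0 -0.003 -0.004 0 0; -1 0 0 0 -0.004 0 0; -1 0 0 0 0 0 0"}}

```text
time_s: 23.63
tcp_pos: [493.0, 29.1, 39.4]
eef_rot: [-0.007, 0.699, 0.715, -0.006]
contact_force: [0.9, -0.4, 0.3]
gripper_width: 0.0
```

```bash
python3 jf2.py; python3 look.py i; python3 -c "
from st import *
from plan import go
x,y=w(-95,0)
go(x,y,46.5,np.pi/2+Y,-1,3,.02)"
```

```text
side [6.01821e+02 2.94560e+01 2.00000e-02] [ 5.81647e+02  2.70450e+01 -2.40000e-02] (np.float64(0.4150440489750387), 95) rel [-20.227  -1.916  -0.043]
top [5.99131e+02 3.29650e+01 6.00000e-03] [ 5.8716e+02 -1.9170e+00  1.6200e-01] (np.float64(0.26376454598992005), 22) rel [-12.823 -34.578   0.156]
[492.96990114  29.06925686  39.59177736] 23.7333
t 23.83 tcp [493.2  29.   40. ] psi 1.595 tilt [-0.0186  0.0014] F [-0.3 -1.5 -1. ] w -0.2 q [-0.02  0.48  1.84  0.    0.84 -1.61]
-1 -0.0001 0.0026 -0.0014 -0.004 0 0; -1 -0.0001 0.0027 -0.0014 -0.004 0 0; -1 -0.0001 0.0027 -0.0014 -0.004 0 0; -1 -0.0001 0.0027 -0.0014 -0.004 0 0; -1 -0.0001 0.0021 -0.0011 -0.003 0 0
left [0. 0. 0.]
```

View pics/side_i.png

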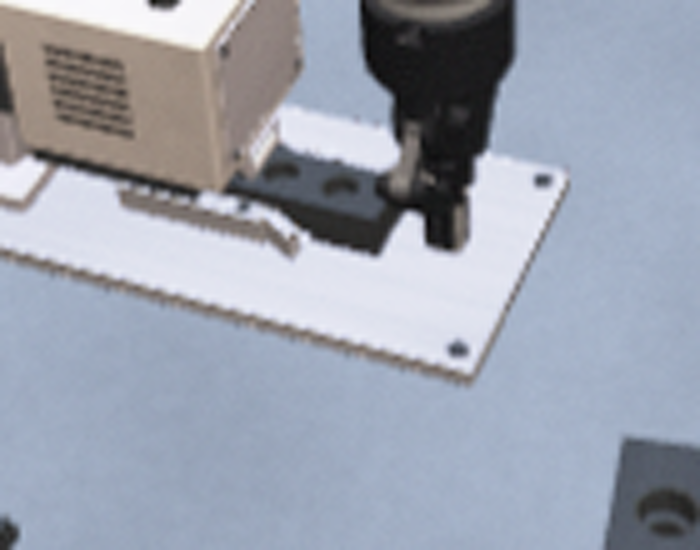

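{"op": "play_rows", "data": {"moves": "-1 0 0.002 -0.002 -0.005 0 0; -1 0 0.002 -0.002 -0.005 0 0; -1 0 0.002 -0.001 -0.004 0 0; -1 0 0.002 -0.0005 -0.003 0 0; -1 0 0.002 0 0 0 0"}}

```text
time_s: 24.25
tcp_pos: [504.2, 29.3, 46.0]
eef_rot: [-0.0, 0.699, 0.715, 0.001]
contact_force: [-0.4, 0.4, -0.2]
gripper_width: -0.1
```

```bash
python3 -c "
from st import *
from plan import go
x,y=w(-88,0)
go(x,y,46,np.pi/2+Y,-1,2,.02)"
```

```text
t 24.25 tcp [504.2  29.3  46. ] psi 1.595 tilt [0.0005 0.0019] F [-0.4  0.4 -0.2] w -0.1 q [-0.02  0.48  1.82  0.    0.84 -1.61]
-1 -0.0001 0.002 0 0 0 0; -1 -0.0001 0.002 0 0 0 0; -1 -0.0001 0.002 0 0 0 0; -1 -0.0001 0.002 0 0 0 0; -1 0 0.0008 0 0 0 0
left [0. 0. 0.]
```

{"op": "play_rows", "data": {"moves": "-1 0 0.002 0 0 0 0; -1 0 0.002 0 0 0 0; -1 0 0.0015 0 0 0 0; -1 0 0.001 0 0 0 0; -1 0 0.001 0 0 0 0"}}

```text
time_s: 24.67
tcp_pos: [512.9, 29.5, 46.1]
eef_rot: [-0.0, 0.699, 0.715, 0.001]
contact_force: [-0.2, -0.9, 0.6]
gripper_width: -0.1
```

{"op": "play_rows", "data": {"moves": "-1 0 0.001 0 0 0 0; -1 0 0.001 -0.0003 -0.002 0 0; -1 0 0.001 -0.0003 -0.002 0 0; -1 0 0.0015 -0.0005 -0.003 0 0; -1 0 0.0015 -0.0005 -0.003 0 0"}}

```text
time_s: 25.08
tcp_pos: [515.2, 29.6, 46.2]
eef_rot: [-0.001, 0.699, 0.716, 0.001]
contact_force: [-9.8, 0.1, 6.5]
gripper_width: -0.0
```

```bash
python3 -c "
from st import *
from plan import go
x,y=w(-88,0)
go(x,y,46,np.pi/2+Y,-1,2,.02)"
```

```text
t 25.08 tcp [515.2  29.6  46.2] psi 1.595 tilt [-0.0004  0.0019] F [-9.8  0.1  6.5] w -0.0 q [-0.01  0.5   1.78  0.    0.86 -1.61]
-1 -0.0004 -0.002 0.0002 0 -0.002 0; -1 -0.0001 -0.0003 0 0 0 0; -1 0 0 0 0 0 0; -1 0 0 0 0 0 0; -1 0 0 0 0 0 0
left [0. 0. 0.]
```

Contact at the same place. Now press firmly, in steps.

{"op": "play_rows", "data": {"moves": "-1 0 0.002 -0.0015 -0.006 0 0; -1 0 0.002 -0.0015 -0.006 0 0; -1 0 0.0025 -0.0012 -0.006 0 0; -1 0 0.0025 -0.0012 -0.006 0 0; -1 0 0.0025 -0.0012 -0.006 0 0"}}

```text
time_s: 25.5
tcp_pos: [515.3, 29.6, 46.4]
eef_rot: [-0.002, 0.698, 0.716, 0.0]
contact_force: [-12.4, -1.8, -2.2]
gripper_width: 0.1
```

{"op": "play_rows", "data": {"moves": "-1 0 0.003 -0.0014 -0.007 0 0; -1 0 0.003 -0.0014 -0.007 0 0; -1 0 0.003 -0.0014 -0.007 0 0; -1 0 0.003 -0.0014 -0.007 0 0; -1 0 0.003 -0.0014 -0.007 0 0"}}

```text
time_s: 25.92
tcp_pos: [515.4, 29.6, 46.4]
eef_rot: [-0.004, 0.698, 0.716, -0.002]
contact_force: [-17.0, -1.9, 3.0]
gripper_width: 0.2
```

```bash
python3 -c "
from st import *
from plan import go
x,y=w(-88,0)
go(x,y,46,np.pi/2+Y,-1,2,.02)"
```

```text
t 25.92 tcp [515.4  29.6  46.4] psi 1.595 tilt [-0.009   0.0024] F [-17.   -1.9   3. ] w 0.2 q [-0.01  0.5   1.78  0.    0.87 -1.61]
-1 -0.0004 -0.0019 0.0003 -0.007 -0.002 0; -1 -0.0001 -0.0005 0.0001 -0.002 -0.001 0; -1 0 0 0 0 0 0; -1 0 0 0 0 0 0; -1 0 0 0 0 0 0
left [0. 0. 0.]
```

{"op": "play_rows", "data": {"moves": "-1 0 0.0035 -0.0014 -0.006 0 0; -1 0 0.0035 -0.0016 -0.006 0 0; -1 0 0.0035 -0.0016 -0.006 0 0; -1 0 0.0035 -0.0016 -0.006 0 0; -1 0 0.0035 -0.0016 -0.006 0 0"}}

```text
time_s: 26.33
tcp_pos: [515.6, 29.6, 46.5]
eef_rot: [-0.011, 0.698, 0.716, -0.009]
contact_force: [-21.2, -2.6, 4.9]
gripper_width: -0.2
```

{"op": "play_rows", "data": {"moves": "-1 0 0.0035 -0.0018 -0.006 0 0; -1 0 0.0035 -0.0018 -0.006 0 0; -1 0 0.0035 -0.0018 -0.006 0 0; -1 0 0.0035 -0.0018 -0.006 0 0; -1 0 0.0035 -0.0018 -0.006 0 0"}}

```text
time_s: 26.75
tcp_pos: [515.9, 29.6, 46.8]
eef_rot: [-0.018, 0.698, 0.716, -0.016]
contact_force: [-21.0, -2.1, 3.8]
gripper_width: -0.2
```

{"op": "play_rows", "data": {"moves": "-1 0 -0.003 0 0 0 0; -1 0 -0.006 0 0.008 0 0; -1 0 -0.012 -0.001 0.008 0 0; -1 0 -0.015 -0.006 0.005 0 0; -1 0 -0.015 -0.015 0 0 0"}}

```text
time_s: 27.17
tcp_pos: [463.5, 28.1, 69.7]
eef_rot: [-0.028, 0.697, 0.716, -0.026]
contact_force: [-0.1, -0.9, 0.8]
gripper_width: 0.0
```

{"op": "play_rows", "data": {"moves": "-1 0 -0.010 -0.020 0 0 0; -1 0 -0.020 -0.030 0 0 0; -1 0 -0.020 -0.030 0 0 0; -1 0 -0.020 -0.030 0 0 0; -1 0 -0.005 -0.015 0 0 0"}}

```text
time_s: 27.58
tcp_pos: [392.3, 26.0, 204.5]
eef_rot: [-0.029, 0.697, 0.716, -0.027]
contact_force: [-0.0, 0.8, 0.0]
gripper_width: -0.1
```

{"op": "play_rows", "data": {"moves": "-1 0 0 0 0 0 0; -1 0 0 0 0 0 0; -1 0 0 0 0 0 0; -1 0 0 0 0 0 0; -1 0 0 0 0 0 0"}}

```text
time_s: 28.0
tcp_pos: [392.6, 26.0, 206.1]
eef_rot: [-0.026, 0.697, 0.716, -0.025]
contact_force: [-0.8, -0.5, -0.4]
gripper_width: 0.2
```

```bash
python3 jf2.py; python3 look.py j; python3 -c "
from cell import cams;import cv2
cv2.imwrite('pics/full.png',cams.camera('top')['pixels'])"
```

```text
side [6.01955e+02 2.91780e+01 2.10000e-02] [5.82972e+02 2.95690e+01 2.60000e-02] (np.float64(0.24498367696818166), 100) rel [-1.8968e+01  8.5600e-01  5.0000e-03]
top [6.00133e+02 3.05140e+01 3.20000e-02] [5.9706e+02 3.4894e+01 7.5000e-02] (np.float64(0.2052435056136465), 100) rel [-2.964  4.454  0.043]
[392.56952913  25.99689559 206.13271627] 28.1
```

View pics/side_j.png

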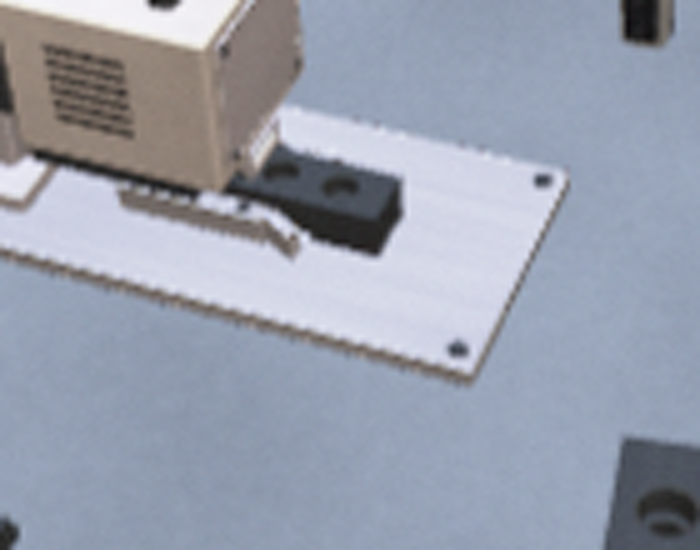

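View pics/full.png

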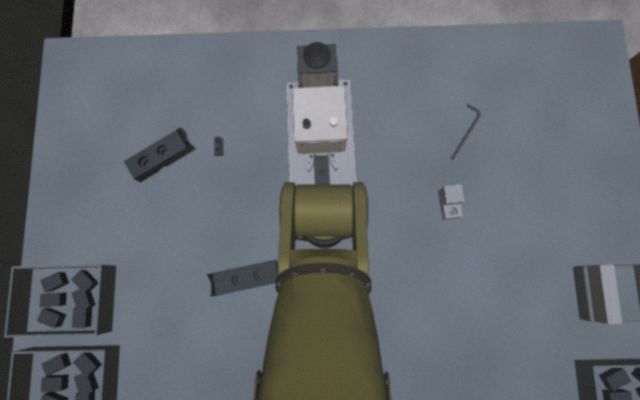

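```bash
python3 -c "
from cell import r
print(r.finish_job())"
```

```text
the job is handed in; nothing more can be done
None
```

The jaw is loaded in the station, the arm has let go of it and drawn clear, and the job is handed in. No verdict comes back, so the state below is what I measured.

**What I did:** Of the three look-alikes I took the smallest jaw. I carried it to the plate, slid its nose into the guides while gripped, and released it. Then I pushed it from behind with closed fingers, under the roller and up to the stop.

**Seating:**
- Sliding took about 7 to 11 N.
- The jaw then came up hard. The tool position stayed within 0.1 mm while the push rose from about 14 to 21 N.
- A second press to about 21 N met resistance at the same place, so I judge it seated. I put the force on the stop at roughly 7 to 10 N; it was not measured directly.

**Last checks:**
- **Side camera:** the fit before and after the second press agreed to 0.1 mm. It put the jaw centre at about station x −19 (nose about +36), y +0.9 mm, and yaw within 0.005 rad.
- **Lying flat:** the jaw looks flat in the picture.
- **Bystanders:** the tall jaw, hex key and T-nut are where they were in the top picture.

**What went wrong or disagreed:**
- **Plate contact:** returning for the second press, the fingertips overshot onto the base plate and the reading showed about 100 N. Only the value at the end of that move was recorded, so the peak against the 120 N wrist limit is unknown. The jaw was not disturbed.
- **Top camera:** the last top fit was worthless because the arm covered the jaw's tail. An unobstructed one after the first press gave nose about x +35, y +1.5 mm and yaw 0.002 rad.
- **Pin:** it cannot be seen, so that it is pressed is inferred from the seating.

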